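# Rehang the lift-off door of a test enclosure

### The job

Take the blue door out of its wooden stand, hang it in the wide-open position on the two hinge pins of the grey test enclosure and let it down until both knuckles are fully home, then swing it shut against the rubber stops and let go. The hinge bracket can be clamped anywhere along its slots, so feel for the pins gently and do not force the door; leave the solder spool, tip cleaner and rover where they are.

Things in the scene. Friction and masses are not known exactly. Their poses are not given: they have to be found in the camera images.
- door_center (a point): Centre of the loose door's panel: blue frame, clear window, 134 mm long (x), 10 mm thick (y), 130 mm tall (z, up), about 0.25 kg. The solid blue top rail, 32 mm deep, is the place to grasp from above. Hinge side is +x; it starts upright in the stand, bottom edge 12 mm above the bench.
- door_hinge (a point): On the door's hinge axis, at the bottom of the lower knuckle, 81 mm in +x and 45 mm below door_center. Two steel knuckles (upright tubes, 22 mm outside, 11.4 mm straight bore, 16 mm tall) lie on this axis, the upper one's bottom 70 mm above this point. The panel starts 14 mm from the axis; its bottom is 20 mm below, its top 110 mm above this point.
- door_free (a point): Middle of the door's free edge, half-way up, 148 mm in -x from the hinge axis.
- slot_end (a point): Point on the enclosure (its axes): lower pin's foot if the hinge bracket (steel, front left) stood at the outer end of its slots. It is really clamped firmly 2 to 16 mm from here towards enclosure -y, unknown; x and z are exact. The pin, 10 mm thick, 14 mm tall, flat top, edge just broken (0.3 mm), stands on a shoulder 35 mm above the bench. Door seated: door_hinge at this height.
- upper_end (a point): The same for the upper pin, equal to and 70 mm above the lower, always in line with it. Each shoulder is the top of an arm 8 mm thick, 16 mm wide, from the front face to 7 mm beyond the axis. So the lower knuckle must come in from the side or front under the upper arm, with the door 14 to 44 mm above its seated height; then both knuckles meet both pin tops together.
- stop_mid (a point): On the enclosure: midway between the faces of two rubber stops, 10 mm wide, near the right edge of its front, 80 mm above the bench and 13 mm before the front face. The shut door's back rests on them: door_free is then 5 mm in -x of this point. The hinge axis is 18 mm before the front face.
- enclosure: Grey sheet-metal test enclosure, fixed, 150 (x) x 180 (y) x 165 mm (z), open front looking to its -x (roughly to the robot's right), 75 mm from the origin at the centre of its underside. Door wide open: door x along enclosure x, panel sticking out to -x. Door shut: turned +90 degrees about z from that, panel along enclosure -y; it swings freely.
- stand: Fixed plywood stand, base 160 (x) x 80 (y) x 12 mm, two walls 120 mm long (x) that rise to 40 mm above the bench, 15 mm apart, with the door between them; origin at the centre of its underside. Stand and door axes start about parallel.
- spool: Bystander: upright solder spool, 56 mm diameter, 56 mm tall; origin at the centre of its underside.
- cleaner: Bystander: black tip-cleaner pot with brass wool, 76 mm diameter, 63 mm tall; origin at the centre of its underside.
- rover: Bystander: small four-wheeled robot car, 176 x 150 mm, 80 mm tall; origin on the bench under its centre.
Things that resemble listed ones, but are neither listed nor needed, are in the scene too. There is more than one size of the stand; the job needs the smallest. What is shaped like the part that bears door_center but red is not meant.

How it is judged:
On the way, in this order (a step that is already met when the one before it is completed fails the run):
1. the door is lifted clear of its stand (z of door_hinge in the frame of stand above 0.075 m), for 0.1 s.
2. both knuckles are fully home on the pins with the door still open at least 60 degrees (z of door_hinge in the frame of slot_end between -0.003 and 0.003 m and x of door_hinge in the frame of slot_end between -0.003 and 0.003 m and y of door_hinge in the frame of slot_end between -0.0171 and -0.0009 m and angle between door_hinge's own z axis and vertical below 0.06 rad and x of door_free in the frame of slot_end below -0.128 m), for 0.2 s.
At the end, for the whole second after the job is handed in: The door hangs on both pins with its knuckles home on the shoulders (within 3 mm in height, between 1 and 17 mm from the slots' outer end, within 3 mm front to back, upright within about 3 degrees), is shut with its free edge at most 10 mm off the rubber stops, and is released and at rest (z of door_hinge in the frame of slot_end between -0.003 and 0.003 m and x of door_hinge in the frame of slot_end between -0.003 and 0.003 m and y of door_hinge in the frame of slot_end between -0.0171 and -0.0009 m and angle between door_hinge's own z axis and vertical below 0.06 rad and x of door_free in the frame of stop_mid above -0.015 m and y of door_free in the frame of stop_mid below 0.01 m and linear speed of door below 0.02 m/s and angular speed of door below 0.1 rad/s); the robot touches nothing.
It fails at once if the door is pressed or knocked against the enclosure or its hinge pins with more than 30 N (contact force between door and enclosure above 30 N).
It fails at once if the arm or fingers hit the enclosure with more than 15 N (contact force between any of the fingers, the arm and enclosure above 15 N).
It fails at once if the solder spool, tip cleaner or rover is moved more than 15 mm (distance of any of spool, cleaner, rover from where it was at the start of the episode above 0.015 m).
It also fails if it takes over 72 s, if anything falls off the work surface, if the arm or the gripper's body presses on something with over 40 N, if the wrist force passes 120 N, or if a joint passes its speed limit or range.

### The arm

A 7-joint arm with a two-finger parallel gripper is mounted at the origin on the work surface. World frame = base frame: x ahead of the robot, y to its left, z up, the work surface at z = 0. Lengths are in m, angles in rad, forces in N, time in s.
With the tool pointing down it reaches from about 0.4 to 0.85 m from the base axis. Payload 10.4 kg.
Tool frame: the origin (TCP) lies midway between the tips of the shut fingers; the grasp point (between the pads) lies 19 mm behind it (manip.tcp_to_grasp is the distance from the TCP to the grasp point, in m); x points along the fingers, y is the direction in which the jaws open and shut, and the axes are right-handed (so a half turn about x gives the same grasp; the last joint's range is limited). The gripper opens to 85 mm and grips with 20 to 120 N. Pads are 22 mm wide; open, the fingers measure 114 mm over their backs; the gripper's body (76 mm by 85 mm) begins 54 mm behind the grasp point. The pads swing forward as they close: fully open they stand 13 mm farther back than shut.
Start: joints at [1.262, 0.332, -0.065, 1.46, 0.022, 1.35, -0.088], TCP at [0.176, -0.6, 0.231] pointing down, gripper open.
Joint ranges: [-2.6, 2.6], [-0.5, 2.12], [-1.47, 1.34], [0.16, 2.42], [-1.27, 4.41], [0.06, 2.06], [-2.6, 2.6]. Speed limits (rad/s): [2.22, 2.22, 2.79, 2.79, 3.14, 3.14, 3.14].

### API

Orientations are given as a unit quaternion [x, y, z, w].
In Python, from workcell import monitor, viewer, manip gives the robot as it stands. The module is installed in compiled form; this text tells all that it offers.
- The arm moves only by the tool send_rows, never from a script. Its arguments are lists of equal length, an entry for each row: "grip": the closure in counts, from 0 (fully open) to 255 (shut); "offset": the shift along the tool's x, y, z in mm, a list of three; "twist": the turn about the tool's x in degrees. In form: {"grip": [grip, ...], "offset": [[tx, ty, tz], ...], "twist": [twist, ...]}. A call has exactly 5 rows; each row is the pose to reach, as a shift and turn from the pose commanded when the call began, along the tool's axes at that moment; what a row does not reach only later rows make up. A row lasts 1/12 s, in which the tool goes at most 41.7 mm and 7.16 degrees, less where a joint would pass 70% of its speed; a pose out of reach is approached as far as the arm can. A call with a gripper value outside its range is refused whole. The fingers move at their own pace and stop on an object; "newtons" is the grip in N (left out, the last holds). Time passes only in rows, so rows that repeat a pose let the fingers close, or fill a call up. It gives the time, the measured TCP pose, the force and the opening at its end, in the units of the state.
- monitor.get_obs(): the state, without advancing time (a new reading comes with each control period).
- viewer.camera(name): name is "scene" or "top" or "wrist"; returns (picture, depth): 480x640x3 uint8, blue, green, red; 480x640 float32, m along the optical axis (not along the pixel's ray), 0 where there is no reading.
- viewer.camera_model(name): a dict with "camera_matrix" (3x3 intrinsics, pixels), "distortion" ([k1, k2, p1, p2, k3] as OpenCV has them; the pictures are not rectified), "R" (3x3) and "t" (3): a world point X has camera coordinates R X + t; the wrist camera has in their place "mount" (4x4, takes a point from camera to tool coordinates, whose origin is the TCP and whose axes are the tool frame's). Camera axes: x right, y down, z forward; pixel columns grow to the right and rows downward; lengths in m; the calibration is good to about 2 mm. A picture is of the moment at which its call begins: read the wrist's pose just before it. camera_model takes no time and is no camera call.
- manip.hand_in(): hands the job in, once; it reports no verdict.
Trained networks look in the newest picture that a camera, given by its name, has taken for a name from the list of things; names that differ only in an ending like _2 or _b are one class to them, and where a whole thing is asked for, a point or a joint stands for the part that bears it (a point fixed in the world has none). Each returns a list of dicts, best first, with "score" (0 to 1); they miss things now and then, are a little off and sometimes report something else, mostly with a low value. They report only what shows in the picture. A call takes as long as a camera call. They do not tell look-alikes from the thing itself.
- viewer.recognise(target, camera): "box" ([left, top, width, height] in pixels, round what is visible of it).
- viewer.regions_of(target, camera): "region" (480x640 bool, what is visible of it) and "box" ([left, top, width, height] in pixels, round what is visible of it).
- viewer.spot_point(target, camera): "position" ([column, row] in pixels: a listed point, or the origin of a listed thing).
The state is a dict: "clock": time; "joint_pos": joint angles; "joint_velocities": joint speeds; "tau": joint torques, N m; "position": TCP position; "ee_rot": TCP orientation; "ft_force": force on the tool from outside, world axes, zero at the start; "torque": the same for the moment, N m; "grip_width": opening from 0.0 (shut) to 1.0 (fully open).
Only numpy, scipy, OpenCV 4.12 (cv2) and the standard library are available. Lean on these libraries where they do the work, as an engineer would, in place of code of your own. Each camera call takes 0.05 s, during which the arm holds its last target.

## Working session

There is one attempt and no reset: what is moved stays moved. The work goes in short steps, Python scripts to look and compute and a tool call to move; the robot and the scene stay as the last step left them, time stands still between calls to the robot, and variables do not carry over. Pictures are saved under pics/ and viewed, and the job is handed in when it is done.

Besides the shell and the picture viewer there is one more tool, called in YAML: its name, and indented under it one key for each argument. send_rows: Moves the arm, as the interface text tells. Its arguments: {"type":"object","properties":{"grip":{"type":"array","items":{"type":"number"}},"offset":{"type":"array","items":{"type":"array","items":{"type":"number"}}},"twist":{"type":"array","items":{"type":"number"}},"newtons":{"type":"number"}},"required":["grip","offset","twist"]}

```bash
ls; mkdir -p pics; python3 - <<'E'
from workcell import monitor, viewer, manip
import cv2
o=monitor.get_obs(); print(o, manip.tcp_to_grasp)
for n in ["scene","top","wrist"]:
    p,d=viewer.camera(n); cv2.imwrite(f"pics/{n}0.png",p); m=viewer.camera_model(n); print(n,{k:(v.tolist() if hasattr(v,'tolist') else v) for k,v in m.items()})
E
```

```text
pics
{'clock': 0.0, 'joint_pos': array([ 1.26241831,  0.33285613, -0.0647158 ,  1.46095659,  0.02161615,
        1.34984279, -0.08851523]), 'joint_velocities': array([ 2.74540912e-03, -1.49679537e-03, -2.61397259e-04,  6.32201246e-05,
        1.15383249e-03,  2.75670787e-04,  1.40211362e-03]), 'tau': array([ 7.94863190e-04, -6.25454950e+01,  4.95339639e-02, -3.91598189e+01,
        1.62830902e-02,  1.00338523e-02,  1.56036975e-05]), 'position': array([ 0.17608765, -0.59930365,  0.23051849]), 'ee_rot': array([-0.6998049 , -0.10117681,  0.69999322, -0.10022898]), 'ft_force': array([ 0.54817793, -0.7934824 , -0.0771185 ]), 'torque': array([-0.02459215, -0.03671094, -0.00011818]), 'grip_width': 0.9993812266698187} 0.0187
scene {'camera_matrix': [[482.2358846555796, 0.0, 310.5508224548838], [0.0, 482.2358846555796, 240.25640202556238], [0.0, 0.0, 1.0]], 'distortion': [-0.10227425953224606, 0.0, 0.0, 0.0, 0.0], 'R': [[0.03001258786118015, 0.9994829567806663, -0.011535322919265399], [0.7382095249421696, -0.029944790381718815, -0.6739065267629119], [-0.6739035107895873, 0.011710193592409256,
[... 361 characters left out ...]
-0.9973667205903927, -0.018165495606756316, -0.07021139101404246], [0.07017853558135609, 0.0024406486787398817, -0.9975314613473019]], 't': [-0.11472917682698872, 0.4757108814151085, 0.9477370546662754]}
wrist {'camera_matrix': [[341.79862818889956, 0.0, 322.41424314275156], [0.0, 341.79862818889956, 238.16033381482575], [0.0, 0.0, 1.0]], 'distortion': [-0.020838731555118045, 0.0, 0.0, 0.0, 0.0], 'mount': [[0.0002125352297566312, -0.257676401783202, 0.9662312491287147, -0.1424211476849135], [0.9999998332868586, 0.0005735289663155002, -6.701326832884848e-05, -0.0005170607504562108], [-0.0005368938716796544, 0.9662311022879488, 0.25767648072027033, -0.06497557108791471], [0.0, 0.0, 0.0, 1.0]]}
```

View pics/scene0.png

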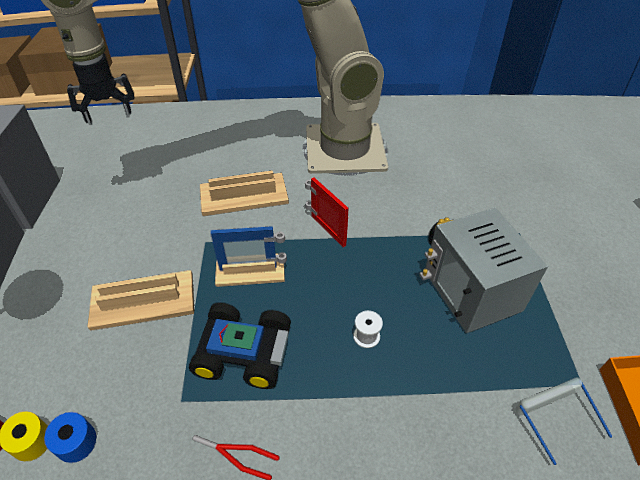

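View pics/top0.png

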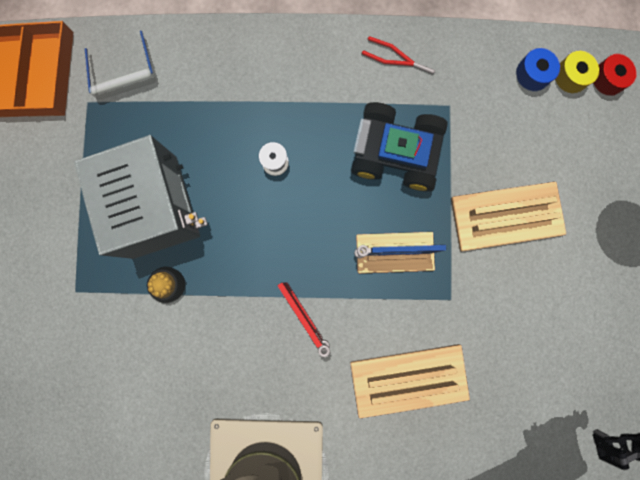

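View pics/wrist0.png

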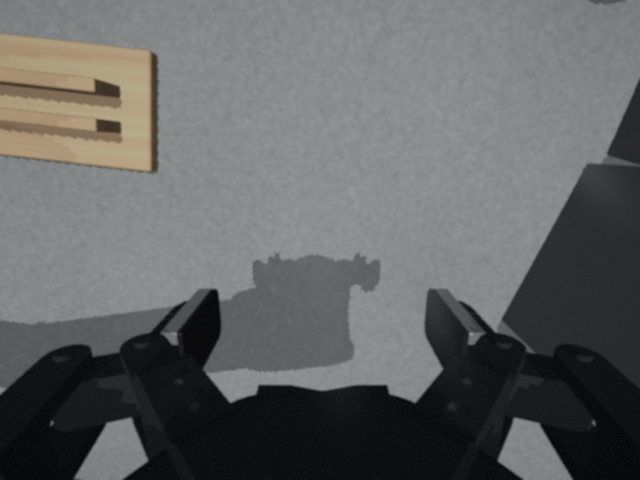

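```bash
cat > h.py <<'E'
from workcell import monitor, viewer, manip
import numpy as np, cv2
from scipy.spatial.transform import Rotation as Rn
def cam(n):
    m=viewer.camera_model(n)
    if 'mount' in m:
        o=monitor.get_obs(); T=np.eye(4); T[:3,:3]=Rn.from_quat(o['ee_rot']).as_matrix(); T[:3,3]=o['position']
        W=T@np.array(m['mount']); R=W[:3,:3].T; t=-R@W[:3,3]
    else: R=np.array(m['R']); t=np.array(m['t'])
    return np.array(m['camera_matrix']),np.array(m['distortion']),R,t
def shot(n,tag=None):
    c=cam(n); p,d=viewer.camera(n)
    if tag: cv2.imwrite(f'pics/{tag}.png',p); np.savez(f'pics/{tag}.npz',d=d,p=p,K=c[0],D=c[1],R=c[2],t=c[3])
    return p,d,c
def load(tag):
    z=np.load(f'pics/{tag}.npz'); return z['p'],z['d'],(z['K'],z['D'],z['R'],z['t'])
def ray(uv,c):
    K,D,R,t=c; n=cv2.undistortPoints(np.asarray(uv,float).reshape(-1,1,2),K,D).reshape(-1,2)
    return (np.c_[n,np.ones(len(n))]@R), -R.T@t     # dirs (z_cam=1), origin
def atz(uv,c,z):
    d,o=ray(uv,c); return o+d*((z-o[2])/d[:,2])[:,None]
def cloud(d,c,mask=None):
    mk=(d>0) if mask is None else (d>0)&mask
    v,u=np.nonzero(mk); r,o=ray(np.c_[u,v],c); return o+r*d[v,u][:,None], np.c_[u,v]
def proj(X,c):
    K,D,R,t=c; return cv2.projectPoints(np.asarray(X,float).reshape(-1,3),cv2.Rodrigues(R)[0],t,K,D)[0].reshape(-1,2)
E
python3 - <<'E'
from h import *
for n in ["top","scene"]:
    p,d,c=shot(n,n+"1")
    for t in ["door_center","door_hinge","door_free","slot_end","upper_end","stop_mid","enclosure","stand","spool","cleaner","rover"]:
        print(n,t,[(round(r['score'],2),np.round(r['position'],1).tolist()) for r in viewer.spot_point(t,n)][:4])
    for t in ["door_center","enclosure","stand"]:
        rs=viewer.regions_of(t,n)
        for i,r in enumerate(rs[:4]):
            P,_=cloud(d,c,r['region']); 
            print(n,t,round(r['score'],2),np.round(r['box']),len(P), np.round(np.median(P,0),3),np.round(np.percentile(P[:,2],[5,95]),3))
            np.save(f'pics/reg_{n}_{t}_{i}.npy',r['region'])
print(monitor.get_obs()['clock'])
E
```

```text
top door_center [(0.92, [405.2, 249.8]), (0.6, [302.4, 313.1])]
top door_hinge [(0.73, [359.1, 256.7]), (0.68, [323.9, 347.4])]
top door_free [(0.77, [281.7, 284.5]), (0.63, [437.0, 248.8]), (0.45, [175.7, 160.3])]
top slot_end [(0.79, [202.6, 225.6]), (0.53, [360.6, 255.8]), (0.49, [166.4, 280.3])]
top upper_end [(0.81, [198.0, 224.5])]
top stop_mid [(0.72, [175.8, 158.9]), (0.5, [275.6, 162.3])]
top enclosure [(0.56, [153.6, 209.6])]
top stand [(0.96, [506.1, 215.6]), (0.95, [406.3, 377.8]), (0.7, [392.6, 252.6]), (0.7, [176.9, 162.2])]
top spool [(0.69, [276.2, 161.7]), (0.68, [398.0, 151.7])]
top cleaner [(0.56, [166.5, 281.1]), (0.4, [195.9, 226.2])]
top rover [(0.9, [396.5, 151.6])]
top door_center 0.92 [357. 247.  86.   9.] 736 [ 0.466 -0.252  0.139] [0.03  0.144]
top enclosure 0.82 [ 75. 137. 130. 122.] 10684 [0.547 0.229 0.164] [0.017 0.167]
top stand 0.92 [449. 182. 116.  70.] 5787 [ 0.547 -0.493  0.019] [0.015 0.059]
top stand 0.8 [356. 231.  76.  36.] 2227 [ 0.458 -0.259  0.012] [0.009 0.041]
top stand 0.62 [351. 343. 116.  74.] 6578 [ 0.208 -0.289  0.018] [0.014 0.059]
t
[... 567 characters left out ...]

scene spool [(0.7, [368.7, 338.6])]
scene cleaner [(0.58, [439.9, 238.2])]
scene rover [(0.8, [241.1, 351.5])]
scene door_center 0.88 [305. 178.  43.  65.] 1619 [ 0.346 -0.071  0.073] [0.01  0.129]
scene door_center 0.62 [210. 228.  74.  44.] 2357 [ 0.47  -0.259  0.094] [0.038 0.141]
scene enclosure 0.61 [418. 212. 129. 118.] 10085 [0.582 0.227 0.158] [0.014 0.166]
scene enclosure 0.46 [358. 312.  26.  34.] 870 [ 0.665 -0.006  0.055] [0.002 0.058]
scene stand 0.91 [201. 169.  90.  46.] 3061 [ 0.226 -0.289  0.019] [0.004 0.058]
scene stand 0.87 [215. 260.  70.  30.] 1447 [ 0.486 -0.258  0.012] [0.004 0.039]
scene stand 0.85 [ 87. 269. 110.  62.] 4551 [ 0.569 -0.49   0.02 ] [0.011 0.059]
1.65
```

```bash
python3 - <<'E'
from h import *
for n,i,j in [("top",0,0),("scene",1,0)]:
    p,d,c=load(n+"1")
    P,uv=cloud(d,c,np.load(f'pics/reg_{n}_door_center_{i}.npy'))
    T=P[(P[:,2]>0.115)]
    bl=None
    m=T.mean(0); u,s,vt=np.linalg.svd(T[:,:2]-m[:2]); dr=vt[0]*np.sign(vt[0,1])
    l=(T[:,:2]-m[:2])@dr; q=(T[:,:2]-m[:2])@[-dr[1],dr[0]]
    print(n,len(T),'ang',np.degrees(np.arctan2(dr[1],dr[0])),'ends',np.percentile(l,[0,2,98,100]),'w',np.percentile(q,[2,98]),'mean',m, 'zmax',np.percentile(T[:,2],95))
    print(' free',m[:2]+dr*l.min(),'other',m[:2]+dr*l.max())
    E,uv=cloud(d,c,np.load(f'pics/reg_{n}_enclosure_{j}.npy'))
    T=E[(E[:,2]>0.158)&(E[:,2]<0.172)]
    r=cv2.minAreaRect((T[:,:2]*1000).astype(np.float32)); print(' enc',len(T),r,np.median(T[:,2])); print(np.round(cv2.boxPoints(r),1).tolist())
E
```

```text
top 510 ang 92.62126377714378 ends [-0.07911843 -0.07447005  0.07302682  0.07498314] w [-0.00620409  0.00672025] mean [ 0.46674801 -0.24899519  0.13691797] zmax 0.1439442855993718
 free [ 0.47036639 -0.32803084] other [ 0.46331875 -0.17409051]
 enc 7983 ((553.9628295898438, 247.81417846679688), (180.5321502685547, 152.6306610107422), 19.264772415161133) 0.16492582746639795
[[443.6000061035156, 290.1000061035156], [493.8999938964844, 146.0], [664.4000244140625, 205.60000610351562], [614.0, 349.6000061035156]]
scene 766 ang 92.83394688605041 ends [-0.07252308 -0.06923063  0.07676012  0.08520149] w [-0.00423595  0.00843782] mean [ 0.47040013 -0.25812731  0.13099029] zmax 0.14261613755116861
 free [ 0.47398579 -0.33056169] other [ 0.46618764 -0.17303002]
 enc 5037 ((553.3958740234375, 247.61141967773438), (184.05364990234375, 154.38670349121094), 19.320947647094727) 0.1647645263174734
[[441.0, 290.0], [492.1000061035156, 144.3000030517578], [665.7999877929688, 205.1999969482422], [614.7000122070312, 350.8999938964844]]
```

```bash
python3 - <<'E'
import cv2
p=cv2.imread('pics/scene1.png'); cv2.imwrite('pics/enc_sc.png',cv2.resize(p[195:345,405:560],None,fx=4,fy=4,interpolation=cv2.INTER_CUBIC))
p=cv2.imread('pics/top1.png'); cv2.imwrite('pics/enc_tp.png',cv2.resize(p[120:310,70:260],None,fx=3,fy=3,interpolation=cv2.INTER_CUBIC))
E
```

```text
(no output)
```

View pics/enc_sc.png

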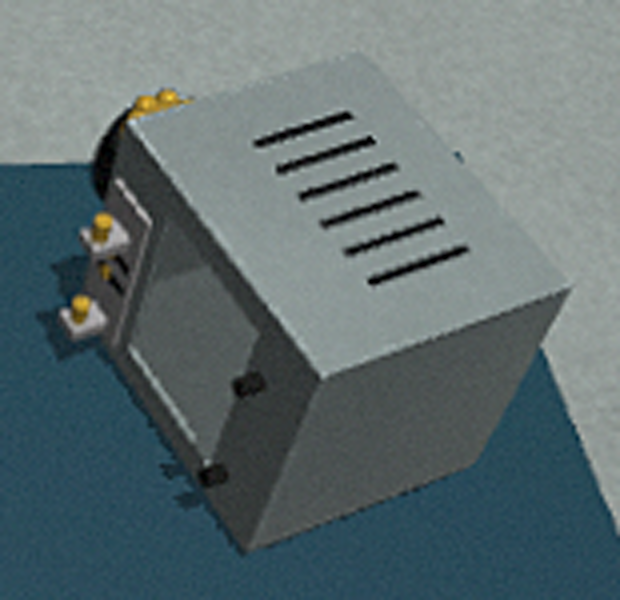

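View pics/enc_tp.png

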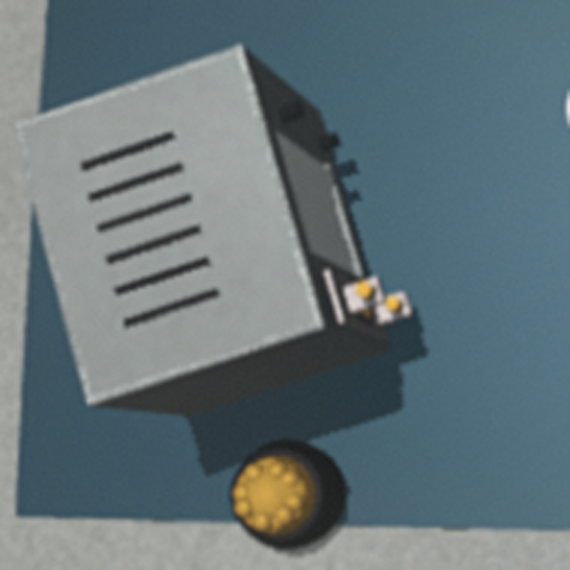

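```bash
cat >> h.py <<'E'
def pose():
    o=monitor.get_obs(); return o['position'],Rn.from_quat(o['ee_rot']).as_matrix(),o
def hz():
    p,R,o=pose(); z=R[:,2]; return np.degrees(np.arctan2(z[1],z[0]))   # world heading of tool z
def plan(target,heading=None):
    """tool-frame offset (mm) and twist (deg) to bring TCP to world target with tool z heading (deg)"""
    p,R,o=pose(); off=R.T@(np.asarray(target)-p)*1000
    tw=0
    if heading is not None:
        tw=-(heading-hz()+180)%360-180
        tw=(-(heading-hz())+180)%360-180
    print('t',round(o['clock'],2),'pos',np.round(p,4),'hz',round(hz(),2),'off',np.round(off,1),'twist',round(tw,2),'F',np.round(o['ft_force'],2),'M',np.round(o['torque'],3),'g',round(o['grip_width'],3),'j',np.round(o['joint_pos'],2))
E
python3 - <<'E'
from h import *
p,R,o=pose(); print(np.round(R,3))
ex=np.radians(109.3); X=np.array([np.cos(ex),np.sin(ex)]); Y=np.array([-X[1],X[0]]); C=np.array([.5537,.2477])
# brass pins
for n,box,zs in [("top",(185,210,212,232),(0.119,0.049)),("scene",(415,240,445,285),(0.119,0.049))]:
    im,d,c=load(n+"1"); x0,y0,x1,y1=box
    h=cv2.cvtColor(im,cv2.COLOR_BGR2HSV)[y0:y1,x0:x1]; m=((h[...,0]>10)&(h[...,0]<35)&(h[...,1]>110)).astype(np.uint8)
    k,l,st,ce=cv2.connectedComponentsWithStats(m)
    for i in range(1,k):
        if st[i,4]<4: continue
        uv=ce[i]+[x0,y0]
        for z in zs:
            q=atz(uv,c,z-0.003)[0]; rel=q[:2]-C; print(n,uv,st[i,4],z,np.round(q,4),'enc',np.round([rel@X,rel@Y],4))
    for t in ["slot_end","upper_end","stop_mid"]:pass
for n,nm,uv,z in [("top","slot",(202.6,225.6),.035),("top","up",(198,224.5),.105),("top","stop",(175.8,158.9),.08),("scene","slot",(419.5,271.1),.035),("scene","up",(426.7,247.4),.105),("scene","stop",(460.1,303.4),.08)]:
    q=atz(uv,load(n+"1")[2],z)[0]; rel=q[:2]-C; print(n,nm,np.round(q,4),'enc',np.round([rel@X,rel@Y],4))
E
```

```text
[[ 0.     0.282 -0.959]
 [-0.    -0.959 -0.282]
 [-1.     0.    -0.   ]]
top [190.85714286 216.14285714] 21 0.119 [0.522  0.1385 0.116 ] enc [-0.0926  0.0661]
top [190.85714286 216.14285714] 21 0.049 [0.531  0.1585 0.046 ] enc [-0.0767  0.0509]
top [200.625 221.   ] 16 0.119 [0.5131 0.1196 0.116 ] enc [-0.1075  0.0807]
top [200.625 221.   ] 16 0.049 [0.5215 0.1381 0.046 ] enc [-0.0928  0.0667]
scene [430.03703704 251.37037037] 27 0.119 [0.5238 0.1374 0.116 ] enc [-0.0942  0.0647]
scene [430.03703704 251.37037037] 27 0.049 [0.4637 0.1615 0.046 ] enc [-0.0517  0.1134]
scene [431.  262.5] 10 0.119 [0.5544 0.1334 0.116 ] enc [-0.1081  0.0371]
scene [431.  262.5] 10 0.049 [0.4971 0.1571 0.046 ] enc [-0.0668  0.0833]
scene [424.6  271.72] 25 0.119 [0.5782 0.1154 0.116 ] enc [-0.133   0.0206]
scene [424.6  271.72] 25 0.049 [0.5231 0.1374 0.046 ] enc [-0.094   0.0653]
top slot [0.5134 0.1365 0.035 ] enc [-0.0916  0.0748]
top up [0.5077 0.1273 0.105 ] enc [-0.0985  0.0832]
top stop [0.6402 0.1842 0.08  ] enc [-0.0885 -0.0606]
scene slot [0.5121 0.1296 0.035 ] enc [-0.0977  0.0783]
scene up [0.5027 0.1361 0.105 ] enc [-0.0885  0.085 ]
scene stop [0.635  0.1843 0.08  ] enc [-0.0867 -0.0558]
```

```bash
python3 - <<'E'
from h import *
plan([0.4675,-0.246,0.231],272.7)
E
```

```text
t 1.65 pos [ 0.1762 -0.5997  0.2313] hz -163.63 off [ 3.000e-01 -2.572e+02 -3.792e+02] twist -76.33 F [-0.02  0.58 -0.32] M [ 0.014 -0.003  0.002] g 1.001 j [ 1.26  0.33 -0.06  1.46  0.02  1.35 -0.09]
```

send_rows:
  grip: [0,0,0,0,0]
  offset:
    - [0,-22,-33]
    - [0,-44,-66]
    - [0,-66,-99]
    - [0,-88,-132]
    - [0,-110,-165]
  twist: [-7,-14,-21,-28,-35]
  newtons: 40

```text
clock: 2.07
position: [0.3044, -0.446, 0.2315]
ee_rot: [-0.636, -0.308, 0.636, -0.309]
ft_force: [1.2, -0.8, 0.5]
grip_width: 1.0
```

```bash
python3 - <<'E'
from h import *
plan([0.4675,-0.246,0.231],272.7)
E
```

```text
t 2.07 pos [ 0.3044 -0.446   0.2315] hz -128.29 off [   0.4    4.1 -258. ] twist -40.99 F [ 1.16 -0.83  0.53] M [-0.114 -0.045 -0.014] g 1.0 j [ 1.12  0.16 -0.26  1.68  0.04  1.31  0.19]
```

send_rows:
  grip: [0,0,0,0,0]
  offset:
    - [0,1,-38]
    - [0,1,-76]
    - [0,2,-114]
    - [0,2,-152]
    - [0,3,-188]
  twist: [-7,-14,-21,-28,-34]

```text
clock: 2.48
position: [0.4243, -0.3007, 0.2317]
ee_rot: [-0.518, -0.481, 0.518, -0.481]
ft_force: [1.1, -0.4, -1.1]
grip_width: 1.003
```

```bash
python3 - <<'E'
from h import *
plan([0.4675,-0.246,0.231],272.7)
E
```

```text
t 2.48 pos [ 0.4243 -0.3007  0.2317] hz -94.24 off [  0.7  39.1 -57.7] twist -6.94 F [ 1.11 -0.45 -1.14] M [-0.023 -0.047  0.031] g 1.003 j [ 0.94  0.13 -0.44  1.72  0.06  1.31  0.41]
```

send_rows:
  grip: [0,0,0,0,0]
  offset:
    - [0,20,-29]
    - [0,39,-58]
    - [0,39,-58]
    - [0,39,-58]
    - [0,39,-58]
  twist: [-5,-7,-7,-7,-7]

```text
clock: 2.9
position: [0.4664, -0.2485, 0.2313]
ee_rot: [0.49, 0.51, -0.49, 0.51]
ft_force: [0.4, -1.0, 1.3]
grip_width: 0.997
```

```bash
python3 - <<'E'
from h import *
plan([0.4675,-0.246,0.231],272.7)
shot('wrist','w2')
E
```

```text
t 2.9 pos [ 0.4664 -0.2485  0.2313] hz -87.66 off [ 0.3  1.2 -2.5] twist -0.36 F [ 0.42 -0.98  1.27] M [-0.    -0.057 -0.01 ] g 0.997 j [ 0.86  0.16 -0.5   1.69  0.08  1.31  0.38]
```

View pics/w2.png

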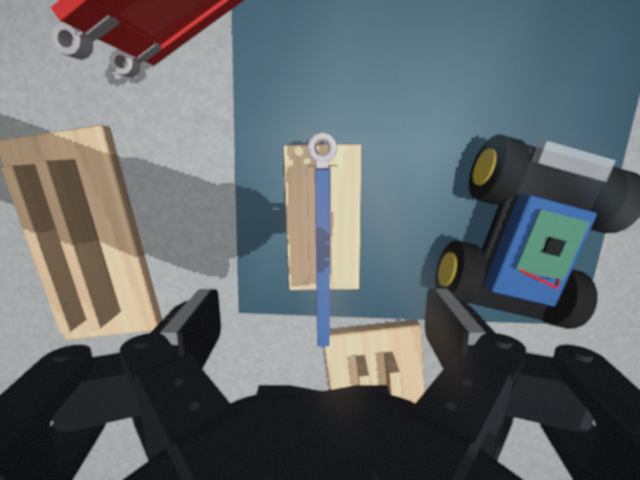

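```bash
python3 - <<'E'
from h import *
im,d,c=load('w2')
h=cv2.cvtColor(im,cv2.COLOR_BGR2HSV); m=(h[...,0]>100)&(h[...,0]<125)&(h[...,1]>130)&(h[...,2]>80)
m[:,:280]=0;m[:,360:]=0;m[:160]=0;m[350:]=0
pts=[]
for v in range(200,340,5):
    u=np.nonzero(m[v])[0]; pts.append((u.min(),u.max(),v))
pts=np.array(pts); print(pts[::4].tolist())
L=atz(np.c_[pts[:,0]-.5,pts[:,2]],c,0.142); Rr=atz(np.c_[pts[:,1]+.5,pts[:,2]],c,0.142); M=(L+Rr)/2
print('width',np.median(np.linalg.norm(L-Rr,axis=1)))
f=cv2.fitLine(M[:,:2].astype(np.float32),cv2.DIST_HUBER,0,.01,.01).ravel(); print('heading',np.degrees(np.arctan2(abs(f[1]),f[0]*np.sign(f[1]))),f)
v=np.nonzero(m.any(1))[0]; print('v',v.min(),v.max()); print('free end',atz([(322.5,v.max()+.5)],c,.142),'hinge end',atz([(322.5,v.min()-.5)],c,.142))
print('knuckle',atz([(322,149)],c,.118))
E
```

```text
Traceback (most recent call last):
ValueError: zero-size array to reduction operation minimum which has no identity
```

```bash
python3 - <<'E'
from h import *
im,d,c=load('w2')
h=cv2.cvtColor(im,cv2.COLOR_BGR2HSV); print(h[250,300:345:3].tolist())
b=im.astype(int); m=(b[...,0]-b[...,2]>60)
m[:,:300]=0;m[:,345:]=0;m[:160]=0;m[360:]=0
pts=[]
for v in range(200,340,5):
    u=np.nonzero(m[v])[0]
    if len(u): pts.append((u.min(),u.max(),v))
pts=np.array(pts); print(pts[::4].tolist())
L=atz(np.c_[pts[:,0]-.5,pts[:,2]],c,0.142); Rr=atz(np.c_[pts[:,1]+.5,pts[:,2]],c,0.142); M=(L+Rr)/2
print('width',np.median(np.linalg.norm(L-Rr,axis=1)))
f=cv2.fitLine(M[:,:2].astype(np.float32),cv2.DIST_HUBER,0,.01,.01).ravel(); print('heading',np.degrees(np.arctan2(abs(f[1]),f[0]*np.sign(f[1]))),f)
v=np.nonzero(m.any(1))[0]; print('v',v.min(),v.max()); print('free end',atz([(322.5,v.max()+.5)],c,.142),'hinge end',atz([(322.5,v.min()-.5)],c,.142))
print('knuckle',atz([(322,149)],c,.118))
E
```

```text
[[16, 71, 180], [17, 70, 183], [16, 68, 184], [16, 67, 176], [16, 67, 183], [14, 55, 167], [114, 73, 130], [113, 69, 129], [112, 71, 129], [113, 71, 129], [15, 56, 164], [25, 44, 218], [26, 43, 219], [23, 48, 218], [23, 49, 220]]
[[317, 328, 200], [317, 328, 220], [325, 328, 270], [317, 328, 290], [317, 329, 310], [318, 328, 330]]
width 0.008313521987238857
heading 92.65546 [ 0.04632991 -0.9989262   0.467631   -0.2753344 ]
v 170 345
free end [[ 0.46966769 -0.32993358  0.142     ]] hinge end [[ 0.46418436 -0.19744075  0.142     ]]
knuckle [[ 0.46327387 -0.18434254  0.118     ]]
```

send_rows:
  grip: [0,0,0,0,0]
  offset:
    - [30,0,0]
    - [60,0,0]
    - [90,0,0]
    - [120,0,0]
    - [120,0,0]
  twist: [-0.3,-0.3,-0.3,-0.3,-0.3]

```text
clock: 3.37
position: [0.4627, -0.248, 0.106]
ee_rot: [0.488, 0.514, -0.49, 0.508]
ft_force: [-0.3, -0.1, -1.2]
grip_width: 0.999
```

send_rows:
  grip: [255,255,255,255,255]
  offset:
    - [0,0,0]
    - [0,0,0]
    - [0,0,0]
    - [0,0,0]
    - [0,0,0]
  twist: [0,0,0,0,0]
  newtons: 40

```text
clock: 3.78
position: [0.4674, -0.2484, 0.1127]
ee_rot: [0.488, 0.511, -0.488, 0.512]
ft_force: [-0.3, 0.2, 0.0]
grip_width: 0.298
```

```bash
python3 - <<'E'
from h import *
plan([0.4675,-0.246,0.231],272.7)
shot('wrist','w3')
E
```

```text
t 3.78 pos [ 0.4674 -0.2484  0.1127] hz -87.34 off [-118.3    0.4   -2.2] twist -0.04 F [-0.31  0.24  0.03] M [-0.003 -0.03  -0.   ] g 0.298 j [ 0.84  0.26 -0.5   1.84  0.14  1.07  0.34]
```

View pics/w3.png

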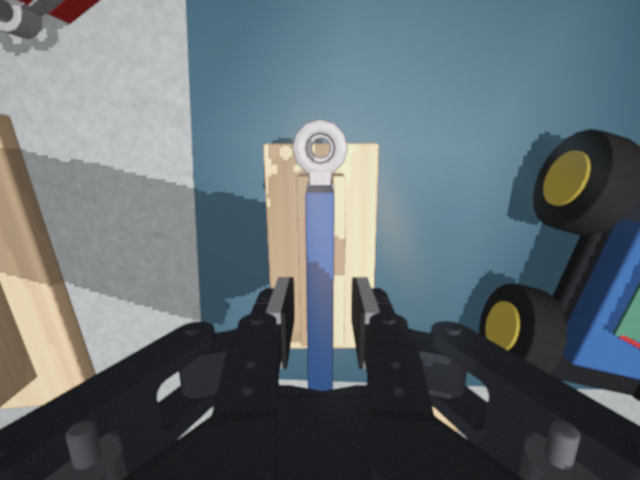

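send_rows:
  grip: [255,255,255,255,255]
  offset:
    - [0,0,0]
    - [0,0,0]
    - [0,0,0]
    - [0,0,0]
    - [0,0,0]
  twist: [0,0,0,0,0]

```text
clock: 4.25
position: [0.4673, -0.2481, 0.1121]
ee_rot: [0.488, 0.511, -0.488, 0.512]
ft_force: [-1.2, 0.1, 6.1]
grip_width: 0.108
```

```bash
python3 - <<'E'
from h import *
plan([0.4675,-0.246,0.231],272.7)
E
```

```text
t 4.25 pos [ 0.4673 -0.2481  0.1121] hz -87.32 off [-118.9    0.5   -2. ] twist -0.02 F [-1.24  0.13  6.11] M [0.072 0.242 0.008] g 0.108 j [ 0.84  0.27 -0.5   1.84  0.14  1.07  0.34]
```

send_rows:
  grip: [255,255,255,255,255]
  offset:
    - [-10,0,0]
    - [-25,0,0]
    - [-45,0,0]
    - [-62,0,0]
    - [-62,0,0]
  twist: [0,0,0,0,0]
  newtons: 60

```text
clock: 4.67
position: [0.4681, -0.2484, 0.1767]
ee_rot: [0.489, 0.51, -0.488, 0.513]
ft_force: [1.0, 0.2, -2.4]
grip_width: 0.112
```

```bash
python3 - <<'E'
from h import *
ex=np.radians(109.3); X=np.array([np.cos(ex),np.sin(ex)])
ax=np.array([.5225,.138])-0.045*X; tcp=ax-0.065*X; print(ax,tcp)
plan([*tcp,0.172],289.3)
shot('wrist','w4')
E
```

```text
[0.53737315 0.09552896] [0.55885658 0.0341819 ]
t 4.67 pos [ 0.4681 -0.2484  0.1767] hz -87.32 off [   4.5  103.8 -278. ] twist -16.62 F [ 0.97  0.21 -2.42] M [ 0.053 -0.111 -0.002] g 0.112 j [ 0.86  0.2  -0.51  1.77  0.1   1.2   0.37]
```

View pics/w4.png

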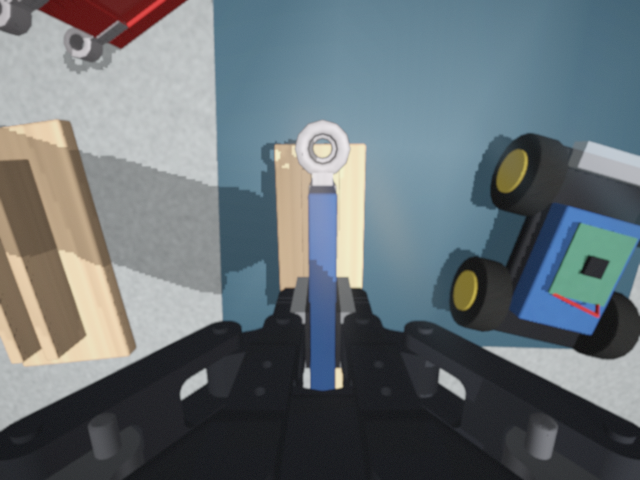

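send_rows:
  grip: [255,255,255,255,255]
  offset:
    - [0,8,-20]
    - [0,18,-50]
    - [0,30,-82]
    - [0,42,-114]
    - [0,54,-144]
  twist: [-2,-4,-6,-8,-10]

```text
clock: 5.13
position: [0.5133, -0.0994, 0.1719]
ee_rot: [0.441, 0.553, -0.441, 0.552]
ft_force: [1.1, 0.2, -2.0]
grip_width: 0.111
```

```bash
python3 - <<'E'
from h import *
plan([0.5589,0.0342,0.172],289.3)
E
```

```text
t 5.13 pos [ 0.5133 -0.0994  0.1719] hz -77.2 off [-1.000e-01  7.400e+01 -1.202e+02] twist -6.5 F [ 1.13  0.15 -2.04] M [-0.005 -0.006 -0.072] g 0.111 j [ 0.67  0.21 -0.63  1.78  0.13  1.2   0.23]
```

send_rows:
  grip: [255,255,255,255,255]
  offset:
    - [0,18,-28]
    - [0,34,-56]
    - [0,52,-84]
    - [0,66,-108]
    - [0,73,-119]
  twist: [-2,-4,-5.5,-6.5,-6.5]

```text
clock: 5.55
position: [0.5586, 0.0355, 0.1719]
ee_rot: [0.408, 0.579, -0.408, 0.577]
ft_force: [-0.6, -0.4, -2.2]
grip_width: 0.106
```

```bash
python3 - <<'E'
from h import *
plan([0.5589,0.0342,0.172],289.3)
shot('wrist','w5')
E
```

```text
t 5.55 pos [0.5586 0.0355 0.1719] hz -70.47 off [-0.1 -0.1  1.3] twist 0.23 F [-0.55 -0.4  -2.16] M [ 0.074  0.041 -0.034] g 0.106 j [ 0.46  0.31 -0.72  1.68  0.21  1.23  0.04]
```

View pics/w5.png

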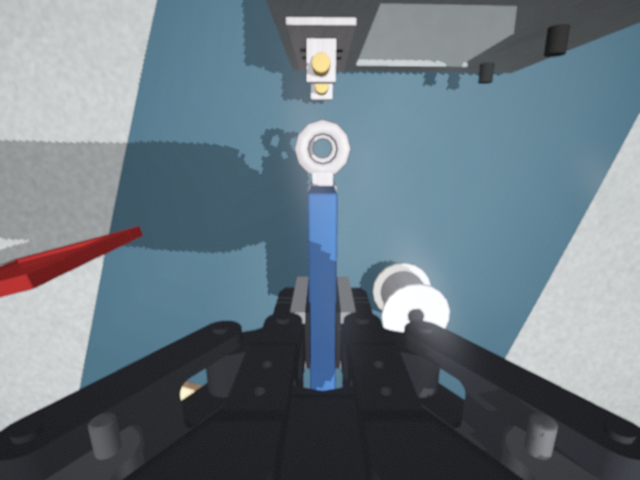

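```bash
cat > crop.py <<'E'
import sys,cv2
_,src,x0,y0,x1,y1,f,dst=sys.argv
p=cv2.imread(src)[int(y0):int(y1),int(x0):int(x1)]
cv2.imwrite(dst,cv2.resize(p,None,fx=float(f),fy=float(f),interpolation=cv2.INTER_CUBIC))
E
python3 crop.py pics/w5.png 270 10 375 195 3.2 pics/w5c.png
python3 - <<'E'
from h import *
im,d,c=load('w5')
h=cv2.cvtColor(im,cv2.COLOR_BGR2HSV); m=((h[...,0]>12)&(h[...,0]<35)&(h[...,1]>120)).astype(np.uint8); m[110:]=0;m[:, :300]=0;m[:,340:]=0
k,l,st,ce=cv2.connectedComponentsWithStats(m)
for i in range(1,k):
    if st[i,4]>10: print(st[i],ce[i])
g=cv2.cvtColor(im,cv2.COLOR_BGR2GRAY); print(g[149,290:355].tolist()); print(g[115:185,322].tolist())
print(d[149,290:355:4],d[62,320],d[88,321])
E
```

```text
[103, 106, 114, 131, 147, 178, 206, 217, 221, 225, 231, 237, 243, 246, 243, 238, 223, 188, 152, 153, 167, 166, 152, 140, 142, 146, 146, 146, 146, 146, 147, 147, 146, 145, 145, 146, 145, 144, 144, 143, 136, 145, 181, 214, 219, 197, 155, 161, 200, 221, 228, 233, 236, 240, 244, 247, 246, 241, 232, 209, 168, 143, 143, 144, 144]
[141, 140, 140, 142, 156, 190, 217, 227, 231, 234, 237, 239, 239, 239, 236, 230, 222, 203, 167, 161, 198, 216, 204, 166, 139, 141, 143, 144, 145, 145, 145, 146, 145, 145, 146, 145, 146, 147, 146, 145, 145, 145, 152, 186, 218, 232, 226, 195, 166, 186, 216, 231, 237, 239, 239, 235, 232, 233, 238, 240, 240, 239, 239, 239, 239, 238, 239, 238, 236, 226]
[0.30441532 0.3031424  0.13219577 0.13196073 0.13306795 0.20033185
 0.30360246 0.3027502  0.30431956 0.30304414 0.30223453 0.19952065
 0.13255124 0.13222495 0.13204171 0.1338788  0.30364075] 0.1769032 0.24532118
```

View pics/w5c.png

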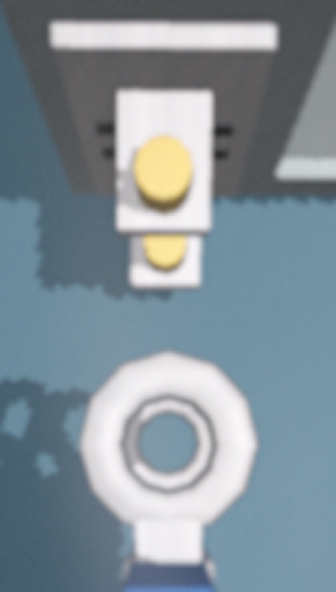

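```bash
python3 - <<'E'
from h import *
im,d,c=load('w5')
b=im.astype(int); print('upper pin b-r diff'); 
for r in range(48,80,1): print(r,(b[r,306:337,2]-b[r,306:337,0]).tolist())
E
```

```text
upper pin b-r diff
48 [0, 0, 1, 1, 0, 0, 0, 0, 1, 0, -1, 0, 0, 1, 1, 0, 0, -1, 0, 0, 0, 0, 1, 0, 0, 0, 0, 0, 0, 0, 0]
49 [0, 1, 0, 1, 0, 0, 0, 0, 0, 1, -1, -1, -1, 0, 0, 0, 0, -1, 0, 0, 0, 1, 1, 1, 1, 0, 0, 1, 0, 1, 1]
50 [-1, 1, 0, 0, 1, 0, 0, 1, 0, 0, 0, 0, 0, 1, 1, 2, 1, 0, 0, -1, 0, -1, 0, 1, 0, 1, 0, 0, 0, 0, -1]
51 [0, 0, 1, 0, 0, 0, 1, 1, 0, 0, 1, 2, 6, 10, 14, 15, 12, 7, 3, 1, 1, 0, 0, 1, 0, 0, 0, 0, 0, 0, -1]
52 [0, 0, 0, 0, 1, 0, 0, 0, 0, 2, 9, 17, 28, 41, 52, 54, 44, 30, 20, 12, 6, 1, 0, 0, 1, 0, 1, 1, 0, 0, 0]
53 [-1, 0, 0, 1, 0, 0, 0, 0, 4, 14, 34, 54, 69, 81, 91, 92, 84, 73, 59, 43, 21, 7, 0, 0, 1, 0, 1, 0, 1, 0, -1]
54 [0, -1, 0, 1, 1, 1, 0, 4, 15, 39, 69, 91, 95, 98, 99, 100, 99, 96, 91, 77, 46, 19, 5, 1, 1, 1, 0, 0, 0, 0, -1]
55 [0, 0, 0, 0, 1, 1, 3, 14, 39, 70, 92, 99, 100, 98, 98, 99, 99, 99, 98, 93, 74, 41, 17, 5, 1, 1, 0, 0, 0, -1, 0]
56 [0, -1, -1, 0, 0, 1, 13, 40, 71, 92, 99, 100, 99, 98, 98, 98, 99, 98, 98, 98, 92, 70, 39, 14, 2, 0, 0, 1, 0, 1, -1]
57 [0, -1, 0, 0, 0, 5, 32, 72, 92, 100, 98, 99, 98, 99, 98, 98, 97, 97, 97, 98, 98, 89, 64, 29, 7, 1, 0, 0, 1, 0,
[... 1833 characters left out ...]
, 55, 54, 46, 29, 12, 3, 1, 0, 1, 0, 0, -2, -8, -26]
74 [-8, -1, 0, 0, 0, 0, 0, 1, 5, 13, 23, 33, 37, 43, 45, 46, 46, 48, 42, 29, 14, 5, 1, 1, 0, 1, 0, 0, -2, -10, -30]
75 [-6, 0, 0, 0, 0, 0, 0, 1, 1, 4, 9, 15, 20, 28, 35, 36, 35, 30, 22, 11, 5, 2, 0, 1, 0, 1, 1, -1, -3, -11, -32]
76 [-6, -1, 0, 0, 0, 1, 1, 0, 0, 1, 3, 5, 7, 10, 13, 16, 14, 12, 7, 4, 1, 0, 0, 0, 0, 1, 0, 0, -3, -12, -32]
77 [-6, 0, 0, 0, 0, 0, 0, 0, 0, 0, 1, 3, 2, 2, 4, 4, 4, 4, 2, 0, 1, 0, 0, 0, 0, 0, 1, 0, -3, -11, -32]
78 [-6, 0, 1, 0, 0, 0, 0, 0, 0, 0, 1, 1, 0, 1, 1, 1, 1, 1, 0, 0, 0, 0, 0, 0, 0, 0, 0, 0, -2, -12, -31]
79 [-6, 0, 0, 1, 1, 0, 0, 0, 0, 0, 0, 1, 0, 0, 0, 1, 0, 1, -1, 0, 0, 0, 0, 0, 0, 1, 0, 0, -2, -11, -31]
```

```bash
python3 - <<'E'
from h import *
im,d,c=load('w5')
p,R,o=pose(); print(R.round(4))
pin=atz([(320.5,61.4)],c,.119)[0]; kn=atz([(322.2,148.6)],c,p[2]+.006)[0]
lp=atz([(321,86.5)],c,.049)[0]
print('pin',pin,'lower?',lp,'kn',kn)
print('tool frame kn',R.T@(kn-p)*1000,'pin',R.T@(pin-p)*1000,'diff',R.T@(pin-kn)*1000)
# lower knuckle bore / outer: lower rims visible inside at col 313..332
print('knuckle low rim', R.T@(atz([(322.5,149)],c,p[2]-.080)[0]-p)*1000)
# heading of front plate edge
def edge(cols,r0,r1):
    g=cv2.cvtColor(im,cv2.COLOR_BGR2GRAY).astype(float); e=[]
    for u in cols:
        col=g[r0:r1,u]; k=np.argmax(np.abs(np.diff(col))); e.append((u,r0+k+.5))
    return np.array(e)
e=edge(range(292,352,2),10,20); W=atz(e,c,.12)
f=np.polyfit(W[:,0],W[:,1],1); print('plate heading',np.degrees(np.arctan(f[0])),'tool',hz()+90, e[:, 1].tolist())
E
```

```text
[[-1.500e-03  9.423e-01  3.348e-01]
 [ 2.900e-03  3.348e-01 -9.423e-01]
 [-1.000e+00 -5.000e-04 -3.300e-03]]
pin [0.52100176 0.13810706 0.119     ] lower? [0.52120008 0.13726649 0.049     ] kn [0.53674322 0.0967312  0.17795332]
tool frame kn [ -5.78982593  -0.71516151 -63.95655722] pin [  53.30885127   -1.66743648 -108.02114384] diff [ 59.0986772   -0.95227497 -44.06458662]
knuckle low rim [ 80.20859073  -0.63121367 -63.34189587]
plate heading 19.5320876494433 tool 19.56187875135788 [16.5, 16.5, 16.5, 16.5, 16.5, 16.5, 16.5, 16.5, 16.5, 16.5, 16.5, 16.5, 16.5, 16.5, 16.5, 16.5, 16.5, 16.5, 16.5, 16.5, 16.5, 16.5, 16.5, 16.5, 16.5, 16.5, 16.5, 16.5, 16.5, 16.5]
```

send_rows:
  grip: [255,255,255,255,255]
  offset:
    - [10,0,0]
    - [22,0,0]
    - [32,0,0]
    - [32,0,0]
    - [32,0,0]
  twist: [0,0,0,0,0]

```text
clock: 6.02
position: [0.5582, 0.0294, 0.14]
ee_rot: [0.41, 0.577, -0.411, 0.575]
ft_force: [-0.0, 0.7, -2.4]
grip_width: 0.106
```

send_rows:
  grip: [255,255,255,255,255]
  offset:
    - [0,-0.5,-10]
    - [0,-0.8,-20]
    - [0,-1,-29]
    - [0,-1,-35]
    - [0,-1,-36]
  twist: [0,0,0,0,0]

```text
clock: 6.43
position: [0.5459, 0.0665, 0.1418]
ee_rot: [0.409, 0.577, -0.409, 0.577]
ft_force: [0.2, 0.5, -3.3]
grip_width: 0.099
```

```bash
python3 - <<'E'
from h import *
plan([0.5589,0.0342,0.140],289.5)
shot('wrist','w6')
E
python3 crop.py pics/w6.png 270 70 375 195 5 pics/w6c.png
```

```text
t 6.43 pos [0.5459 0.0665 0.1418] hz -70.67 off [ 1.8  1.6 34.8] twist -0.17 F [ 0.23  0.49 -3.26] M [0.072 0.011 0.023] g 0.099 j [ 0.42  0.32 -0.73  1.74  0.23  1.16 -0.04]
```

View pics/w6c.png

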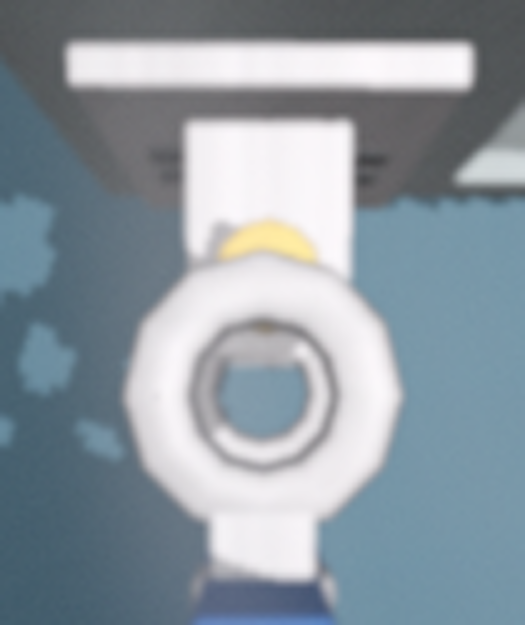

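```bash
python3 - <<'E'
from h import *
im,d,c=load('w6')
p,R,o=pose()
b=im.astype(int); D=b[...,2]-b[...,0]
for r in range(112,122):
    u=np.nonzero(D[r,300:345]>50)[0]+300; print(r,u.min() if len(u) else 0,u.max() if len(u) else 0)
g=cv2.cvtColor(im,cv2.COLOR_BGR2GRAY).astype(int)
print(g[148,290:355].tolist()); print(g[118:176,322].tolist())
E
```

```text
112 0 0
113 0 0
114 323 324
115 319 327
116 317 329
117 316 330
118 315 331
119 315 331
120 314 332
121 315 332
[107, 108, 106, 110, 135, 178, 208, 219, 222, 227, 230, 234, 242, 247, 245, 239, 225, 192, 157, 158, 169, 166, 150, 135, 137, 146, 151, 150, 150, 149, 148, 148, 148, 148, 148, 147, 147, 147, 146, 146, 142, 148, 183, 215, 220, 198, 156, 165, 204, 223, 230, 234, 239, 242, 246, 248, 248, 243, 232, 209, 171, 145, 144, 145, 145]
[229, 218, 208, 218, 228, 232, 235, 238, 240, 241, 240, 237, 232, 224, 206, 169, 133, 131, 150, 174, 184, 185, 180, 176, 171, 159, 149, 147, 148, 148, 148, 149, 147, 149, 148, 147, 148, 147, 146, 153, 185, 217, 232, 226, 197, 165, 183, 215, 231, 237, 240, 239, 236, 233, 234, 238, 240, 240]
```

```bash
python3 - <<'E'
from h import *
im,d,c=load('w6')
p,R,o=pose()
for v in (124,124.5): 
  pin=atz([(323.3,v)],c,.119)[0]; kn=atz([(322.2,148.6)],c,p[2]+.006)[0]
  print('pin',pin,'diff',R.T@(pin-kn)*1000)
E
```

```text
pin [0.52109004 0.13823957 0.119     ] diff [ 28.68867864   0.47746621 -10.89577211]
pin [0.52116305 0.13803224 0.119     ] diff [ 28.68873178   0.47787527 -10.67596574]
```

send_rows:
  grip: [255,255,255,255,255]
  offset:
    - [0,0.2,-4]
    - [0,0.4,-8]
    - [0,0.4,-10.5]
    - [0,0.4,-10.5]
    - [0,0.4,-10.5]
  twist: [0,0,0,0,0]

```text
clock: 6.9
position: [0.5433, 0.0743, 0.1413]
ee_rot: [0.41, 0.576, -0.41, 0.576]
ft_force: [0.6, -0.1, -2.8]
grip_width: 0.105
```

```bash
python3 - <<'E'
from h import *
plan([0.5589,0.0342,0.140],289.5)
im,d,c=shot('wrist','w7')
b=im.astype(int); D=b[...,2]-b[...,0]
for r in range(132,167): print(r,D[r,305:341].tolist())
E
python3 crop.py pics/w7.png 270 70 375 195 5 pics/w7c.png
```

```text
t 6.9 pos [0.5433 0.0743 0.1413] hz -70.82 off [ 1.3  1.6 43. ] twist -0.32 F [ 0.62 -0.1  -2.8 ] M [ 0.103  0.052 -0.032] g 0.105 j [ 0.4   0.32 -0.73  1.75  0.23  1.16 -0.06]
132 [-1, -1, -1, -1, 0, -1, 0, -1, 0, -1, 0, 0, 0, -1, 0, -1, 0, -1, 0, -1, -1, 0, -1, 0, 0, 0, -1, 0, 0, 0, 0, -1, -1, -1, -1, 0]
133 [-1, -1, 0, 0, 0, -1, 0, 0, -1, -1, 0, -1, -1, -1, -1, -1, 1, -1, -1, -1, -1, 0, -1, 0, 0, 0, -1, 0, 0, 0, 0, 0, 0, 0, 0, 0]
134 [0, -1, 0, -1, -1, 0, 0, 0, 0, 0, -1, -1, -1, -1, 1, 5, 10, 12, 9, 6, 3, 1, -1, -1, -1, 0, 0, 0, 0, 0, 0, 0, 0, 0, -1, 0]
135 [0, -1, 0, 0, 0, 1, 0, 0, -1, -1, 0, 2, 7, 14, 24, 34, 43, 45, 41, 35, 29, 21, 13, 4, 0, 0, 0, 0, 0, 1, 0, 0, 0, 0, 0, -1]
136 [0, -1, -1, 0, 0, 0, 0, -1, -1, 2, 12, 25, 35, 44, 52, 60, 64, 64, 65, 63, 58, 53, 45, 33, 19, 4, -1, -1, 0, 0, 0, 0, 0, 0, 1, 0]
137 [0, -1, 0, 0, 0, 0, 0, -1, 4, 23, 43, 56, 62, 64, 66, 69, 69, 70, 70, 72, 70, 70, 69, 62, 48, 25, 4, 0, 0, 0, 0, 0, 0, 0, 1, 0]
138 [0, 0, 1, 0, 0, 0, -1, 3, 27, 57, 70, 76, 75, 73, 70, 69, 68, 70, 70, 73, 73, 74, 75, 73, 66, 50, 25, 4, -1, -1, 0, 0, 0, 0, 1, 0]
139 [0, 1
[... 2988 characters left out ...]
-1, 0, 0, 0, -1, 0, 0, -1, 0, -1, -1, -1, -1, 0, 0, 1, 0, 0, 0, 0, 0, 0]
162 [0, 0, 0, 0, -1, -1, -1, -1, -1, 0, -2, -3, -1, -1, -1, -2, -1, 0, -1, -1, -2, -2, -2, -1, -1, -1, 0, 0, 1, 1, 0, 0, 1, 0, 0, 0]
163 [-1, 0, -1, -1, -1, -1, -1, -1, 0, -1, 0, -1, -2, -1, -1, -2, -2, -3, -1, -2, -2, -1, 0, 1, 0, 0, 0, 0, 0, 0, 0, 0, 1, 1, 0, 1]
164 [0, 0, 0, 0, 0, -1, -1, -1, 0, 0, 0, -1, 0, -1, -1, -1, -1, -1, -1, 0, -1, -1, 0, 0, 0, 0, 0, 0, 0, 1, 0, 0, 1, 1, 0, 0]
165 [0, 0, 0, -1, -1, 0, -1, -1, -1, 0, 0, -1, 0, 0, 0, 0, 0, -1, -1, 0, 0, 0, 1, 1, 0, 0, 0, 1, 1, 0, 1, 1, 1, 1, 0, 1]
166 [-1, 0, 0, 0, 0, 0, -1, 0, 0, 0, 0, 0, 0, -1, 0, 0, 0, 0, 0, 0, 0, -1, 0, 0, 0, 0, 0, 0, 1, 1, 0, 0, 1, 1, 0, 1]
```

View pics/w7c.png

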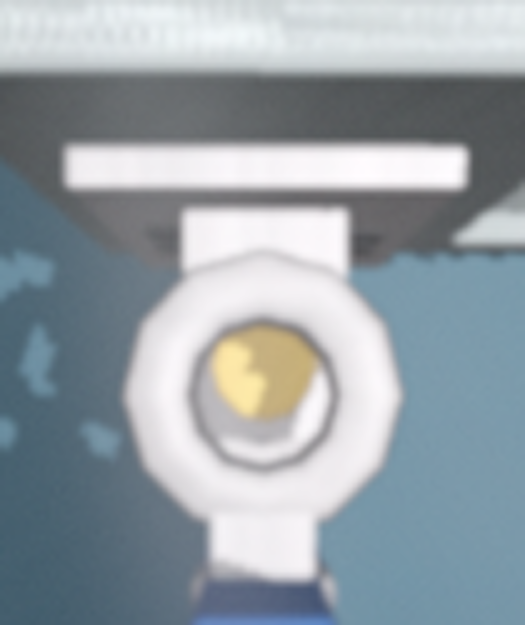

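send_rows:
  grip: [255,255,255,255,255]
  offset:
    - [0,0,0]
    - [0,0,0]
    - [0,0,0]
    - [0,0,0]
    - [0,0,0]
  twist: [0,0,0,0,0]

```text
clock: 7.37
position: [0.5433, 0.0742, 0.1413]
ee_rot: [0.41, 0.576, -0.41, 0.576]
ft_force: [-0.2, 0.4, -2.7]
grip_width: 0.106
```

```bash
cat > bore.py <<'E'
from h import *
import sys
tag=sys.argv[1]
plan([0.5433,0.0743,0.140],289.5)
im,d,c=shot('wrist',tag); p,R,o=pose()
b=im.astype(int); D=b[...,2]-b[...,0]; s=slice(295,350)
for r in range(126,168,2):
    u=np.nonzero(D[r,s]>40)[0]+295
    if len(u): print(r,u.min(),u.max(),end=' | ')
m=(D[120:172,s]>40).astype(np.uint8); cs,_=cv2.findContours(m,cv2.RETR_EXTERNAL,cv2.CHAIN_APPROX_NONE); cc=max(cs,key=cv2.contourArea)
(x,y),r=cv2.minEnclosingCircle(cc); print('\ncirc',x+295,y+120,r)
kn=atz([(322.2,148.6)],c,p[2]+.006)[0]
for uv in [(x+295,y+120)]:
    pin=atz([uv],c,.119)[0]; print('pin',pin.round(4),'diff',(R.T@(pin-kn)*1000).round(2))
E
python3 bore.py w8; python3 crop.py pics/w8.png 270 70 375 195 5 pics/w8c.png
```

```text
t 7.37 pos [0.5433 0.0742 0.1413] hz -70.83 off [ 1.3  0.1 -0.1] twist -0.33 F [-0.24  0.44 -2.68] M [ 0.061 -0.015  0.007] g 0.106 j [ 0.4   0.32 -0.73  1.75  0.23  1.16 -0.06]
136 318 327 | 138 314 330 | 140 313 332 | 142 312 332 | 144 313 332 | 146 313 331 | 148 314 330 | 150 316 329 | 152 318 326 | 
circ 322.1698112487793 142.69811248779297 10.19384479522705
pin [0.5209 0.138  0.119 ] diff [28.32 -0.04 -2.56]
```

View pics/w8c.png

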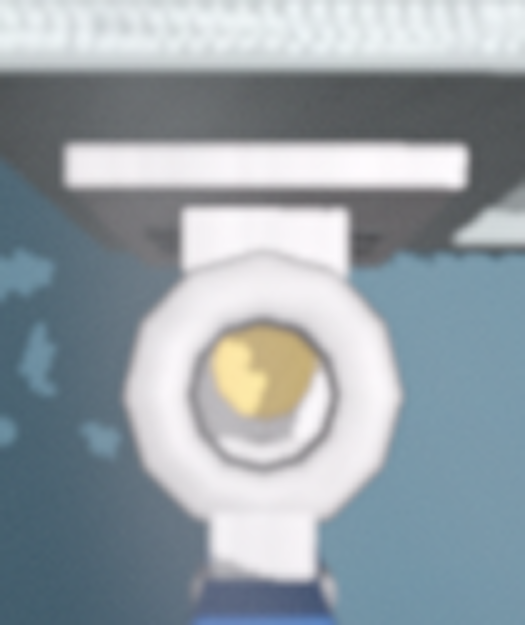

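send_rows:
  grip: [255,255,255,255,255]
  offset:
    - [0,0,-1.5]
    - [0,0,-2.5]
    - [3,0,-2.5]
    - [6,0,-2.5]
    - [8,0,-2.5]
  twist: [0,0,0,0,0]

```text
clock: 7.83
position: [0.5422, 0.0766, 0.1327]
ee_rot: [0.41, 0.576, -0.41, 0.576]
ft_force: [-0.0, -0.4, -2.9]
grip_width: 0.103
```

send_rows:
  grip: [255,255,255,255,255]
  offset:
    - [0,0,0]
    - [0,0,0]
    - [0,0,0]
    - [0,0,0]
    - [0,0,0]
  twist: [0,0,0,0,0]

```text
clock: 8.25
position: [0.5425, 0.0766, 0.1334]
ee_rot: [0.41, 0.576, -0.41, 0.576]
ft_force: [0.1, -0.7, -2.9]
grip_width: 0.11
```

```bash
python3 bore.py w9; python3 crop.py pics/w9.png 270 70 375 195 5 pics/w9c.png
```

```text
t 8.25 pos [0.5425 0.0766 0.1334] hz -70.83 off [-6.6 -0.   2.4] twist -0.33 F [ 0.09 -0.68 -2.86] M [ 0.068  0.058 -0.017] g 0.11 j [ 0.4   0.33 -0.73  1.76  0.24  1.15 -0.07]
138 318 325 | 140 315 329 | 142 314 330 | 144 313 331 | 146 312 332 | 148 312 332 | 150 312 332 | 152 313 331 | 154 313 330 | 156 315 329 | 158 317 326 | 
circ 321.63716888427734 148.00885009765625 11.014925956726074
pin [0.5208 0.1381 0.119 ] diff [20.4  -0.26 -0.18]
```

View pics/w9c.png

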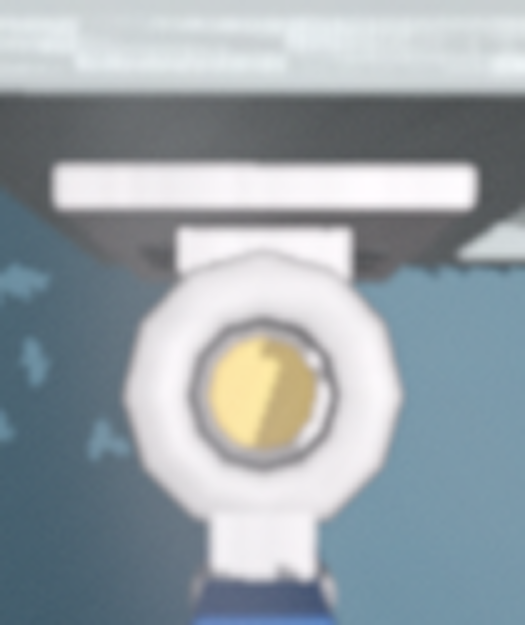

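send_rows:
  grip: [255,255,255,255,255]
  offset:
    - [1,-0.1,-0.1]
    - [2,-0.1,-0.1]
    - [3,-0.1,-0.1]
    - [3.5,-0.1,-0.1]
    - [4,-0.1,-0.1]
  twist: [0,0,0,0,0]

```text
clock: 8.72
position: [0.5423, 0.0766, 0.1292]
ee_rot: [0.41, 0.576, -0.41, 0.576]
ft_force: [0.8, -0.4, -2.8]
grip_width: 0.104
```

send_rows:
  grip: [255,255,255,255,255]
  offset:
    - [0.3,0,0]
    - [0.6,0,0]
    - [0.9,0,0]
    - [1.2,0,0]
    - [1.5,0,0]
  twist: [0,0,0,0,0]

```text
clock: 9.13
position: [0.5423, 0.0767, 0.1278]
ee_rot: [0.41, 0.576, -0.41, 0.576]
ft_force: [-0.1, 0.1, -2.2]
grip_width: 0.105
```

```bash
python3 bore.py w10; python3 crop.py pics/w10.png 270 70 375 195 5 pics/w10c.png
```

```text
t 9.13 pos [0.5423 0.0767 0.1278] hz -70.82 off [-12.2   0.2   2.6] twist -0.32 F [-0.12  0.06 -2.2 ] M [0.06  0.03  0.005] g 0.105 j [ 0.4   0.33 -0.73  1.76  0.24  1.14 -0.07]
138 318 327 | 140 316 329 | 142 314 331 | 144 313 332 | 146 312 333 | 148 312 333 | 150 312 333 | 152 312 333 | 154 313 332 | 156 315 330 | 158 317 329 | 
circ 322.5836811065674 148.42050170898438 11.529884338378906
pin [0.521  0.1382 0.119 ] diff [14.73  0.15 -0.02]
```

View pics/w10c.png

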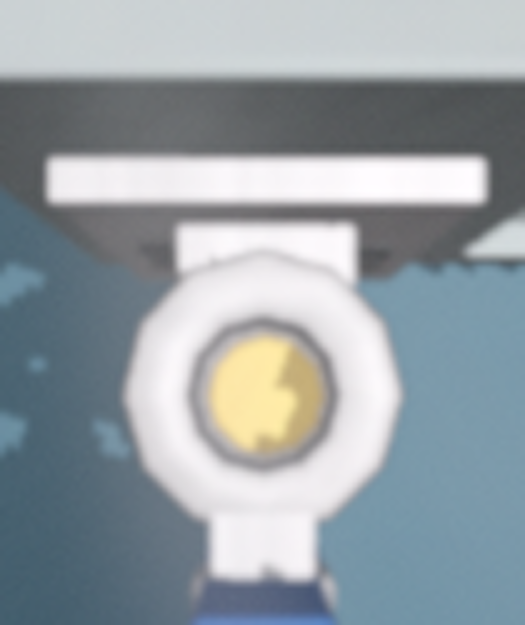

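send_rows:
  grip: [255,255,255,255,255]
  offset:
    - [0.5,0,0]
    - [1,0,0]
    - [1.5,0,0]
    - [2,0,0]
    - [2.5,0,0]
  twist: [0,0,0,0,0]

```text
clock: 9.6
position: [0.5423, 0.0767, 0.1252]
ee_rot: [0.41, 0.576, -0.41, 0.576]
ft_force: [-0.5, 0.2, -1.9]
grip_width: 0.104
```

```bash
python3 bore.py w11
```

```text
t 9.6 pos [0.5423 0.0767 0.1252] hz -70.83 off [-14.8   0.2   2.6] twist -0.33 F [-0.46  0.17 -1.92] M [-0.022  0.017  0.014] g 0.104 j [ 0.39  0.34 -0.73  1.77  0.24  1.13 -0.07]
138 318 327 | 140 315 330 | 142 314 331 | 144 313 333 | 146 312 333 | 148 312 334 | 150 312 334 | 152 312 333 | 154 313 332 | 156 314 331 | 158 316 329 | 160 320 325 | 
circ 322.375 148.5 11.795888900756836
pin [0.5209 0.1381 0.119 ] diff [12.15  0.07  0.  ]
```

send_rows:
  grip: [255,255,255,255,255]
  offset:
    - [0.8,0,0]
    - [1.6,0,0]
    - [2.4,0,0]
    - [3.2,0,0]
    - [4,0,0]
  twist: [0,0,0,0,0]

```text
clock: 10.07
position: [0.5423, 0.0767, 0.1212]
ee_rot: [0.41, 0.576, -0.41, 0.576]
ft_force: [-0.8, -0.4, -2.7]
grip_width: 0.109
```

send_rows:
  grip: [255,255,255,255,255]
  offset:
    - [0.8,0,0]
    - [1.6,0,0]
    - [2.4,0,0]
    - [3.2,0,0]
    - [4,0,0]
  twist: [0,0,0,0,0]

```text
clock: 10.48
position: [0.5423, 0.0767, 0.1172]
ee_rot: [0.41, 0.576, -0.41, 0.576]
ft_force: [0.6, -0.1, -3.4]
grip_width: 0.106
```

```bash
python3 bore.py w12
```

```text
t 10.48 pos [0.5423 0.0767 0.1172] hz -70.83 off [-22.8   0.2   2.6] twist -0.33 F [ 0.62 -0.09 -3.43] M [ 0.025 -0.021 -0.015] g 0.106 j [ 0.39  0.35 -0.72  1.77  0.25  1.12 -0.08]
136 322 324 | 138 317 330 | 140 314 331 | 142 313 333 | 144 312 334 | 146 311 335 | 148 311 335 | 150 311 335 | 152 311 334 | 154 312 334 | 156 313 333 | 158 315 331 | 160 317 329 | 
circ 323.0643558502197 148.74257469177246 12.787049293518066
pin [0.5212 0.1381 0.119 ] diff [4.04 0.34 0.07]
```

Nearly home; the last ~2 mm in small steps until contact shows.

send_rows:
  grip: [255,255,255,255,255]
  offset:
    - [0.3,0,0]
    - [0.6,0,0]
    - [0.9,0,0]
    - [1.2,0,0]
    - [1.5,0,0]
  twist: [0,0,0,0,0]

```text
clock: 10.95
position: [0.5423, 0.0767, 0.1158]
ee_rot: [0.41, 0.576, -0.41, 0.576]
ft_force: [0.6, 0.4, -3.0]
grip_width: 0.106
```

send_rows:
  grip: [255,255,255,255,255]
  offset:
    - [0.15,0,0]
    - [0.3,0,0]
    - [0.45,0,0]
    - [0.6,0,0]
    - [0.7,0,0]
  twist: [0,0,0,0,0]

```text
clock: 11.37
position: [0.5423, 0.0767, 0.1151]
ee_rot: [0.41, 0.576, -0.41, 0.576]
ft_force: [0.6, -0.8, -2.0]
grip_width: 0.105
```

```bash
python3 bore.py w13
```

```text
t 11.37 pos [0.5423 0.0767 0.1151] hz -70.83 off [-24.9   0.1   2.6] twist -0.33 F [ 0.62 -0.76 -1.96] M [ 0.     0.065 -0.011] g 0.105 j [ 0.39  0.35 -0.72  1.78  0.25  1.11 -0.08]
136 321 325 | 138 316 330 | 140 314 332 | 142 312 334 | 144 312 334 | 146 311 335 | 148 311 335 | 150 311 335 | 152 311 334 | 154 312 334 | 156 313 333 | 158 315 331 | 160 317 329 | 
circ 323.1758785247803 148.59799003601074 12.978303909301758
pin [0.5213 0.1382 0.119 ] diff [2.13 0.38 0.01]
```

send_rows:
  grip: [255,255,255,255,255]
  offset:
    - [0.1,0,0]
    - [0.2,0,0]
    - [0.3,0,0]
    - [0.4,0,0]
    - [0.5,0,0]
  twist: [0,0,0,0,0]

```text
clock: 11.83
position: [0.5425, 0.0766, 0.1149]
ee_rot: [0.41, 0.576, -0.41, 0.576]
ft_force: [-1.7, -2.2, 2.8]
grip_width: 0.109
```

send_rows:
  grip: [255,255,255,255,255]
  offset:
    - [0.1,0,0]
    - [0.2,0,0]
    - [0.3,0,0]
    - [0.4,0,0]
    - [0.4,0,0]
  twist: [0,0,0,0,0]

```text
clock: 12.25
position: [0.5427, 0.0766, 0.1148]
ee_rot: [0.41, 0.576, -0.41, 0.577]
ft_force: [-0.9, -1.8, 6.2]
grip_width: 0.107
```

```bash
python3 - <<'E'
from h import *
shot('wrist','w14'); shot('scene','s14')
E
python3 crop.py pics/s14.png 370 180 530 300 5 pics/s14c.png
```

```text
(no output)
```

View pics/s14c.png

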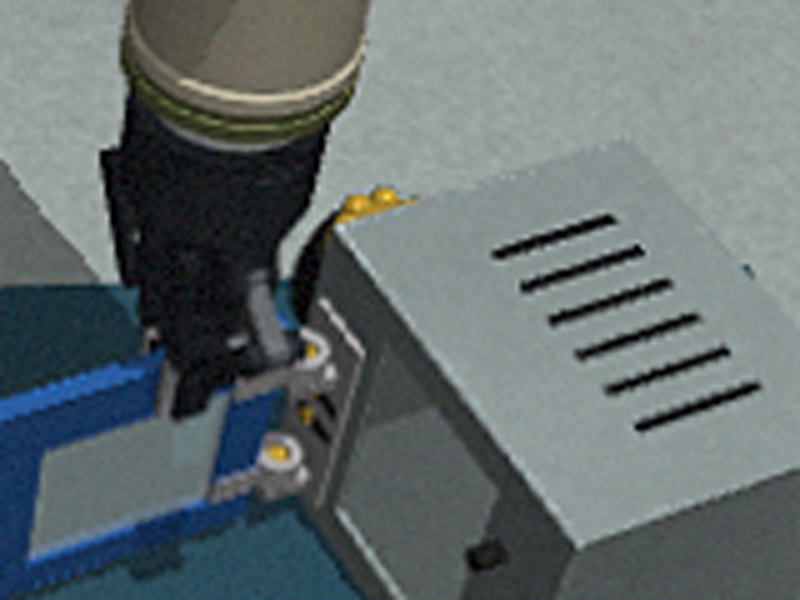

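send_rows:
  grip: [255,0,0,0,0]
  offset:
    - [-0.3,0,0]
    - [-0.3,0,0]
    - [-0.3,0,0]
    - [-0.3,0,0]
    - [-0.3,0,0]
  twist: [0,0,0,0,0]

```text
clock: 12.77
position: [0.5422, 0.0767, 0.1144]
ee_rot: [0.41, 0.576, -0.41, 0.576]
ft_force: [-0.1, 0.8, -0.4]
grip_width: 0.676
```

send_rows:
  grip: [0,0,0,0,0]
  offset:
    - [0,0,0]
    - [0,0,0]
    - [0,0,0]
    - [0,0,0]
    - [0,0,0]
  twist: [0,0,0,0,0]

```text
clock: 13.18
position: [0.5423, 0.0767, 0.1145]
ee_rot: [0.41, 0.576, -0.41, 0.576]
ft_force: [0.5, 0.1, 0.1]
grip_width: 0.997
```

```bash
python3 bore.py w15
```

```text
t 13.18 pos [0.5423 0.0767 0.1145] hz -70.83 off [-25.5   0.2   2.6] twist -0.33 F [0.46 0.11 0.09] M [-0.031  0.005  0.028] g 0.997 j [ 0.39  0.35 -0.72  1.78  0.25  1.11 -0.08]
138 317 328 | 140 314 331 | 142 312 332 | 144 312 334 | 146 311 335 | 148 311 335 | 150 311 335 | 152 311 335 | 154 312 334 | 156 313 333 | 158 315 331 | 160 317 329 | 
circ 322.8142852783203 148.8142852783203 12.782247543334961
pin [0.5211 0.1381 0.119 ] diff [1.51 0.24 0.09]
```

View pics/w15.png

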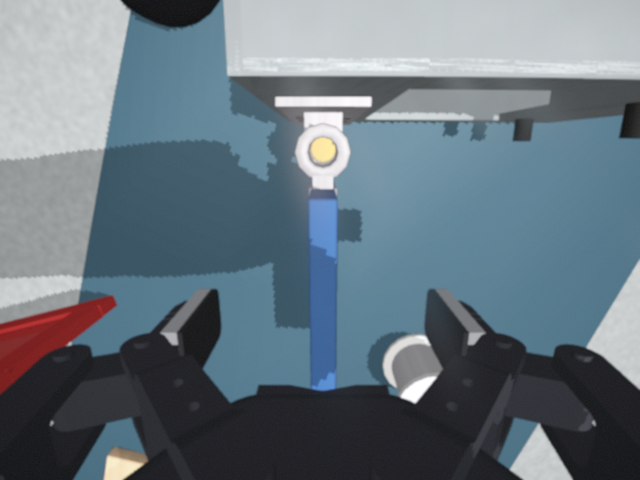

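send_rows:
  grip: [0,0,0,0,0]
  offset:
    - [-15,0,0]
    - [-35,0,0]
    - [-55,0,0]
    - [-58,0,0]
    - [-58,0,0]
  twist: [0,0,0,0,0]

```text
clock: 13.65
position: [0.5431, 0.0769, 0.1738]
ee_rot: [0.41, 0.576, -0.409, 0.577]
ft_force: [0.8, -0.1, -1.2]
grip_width: 1.001
```

send_rows:
  grip: [255,255,255,255,255]
  offset:
    - [0,-12,10]
    - [0,-24,20]
    - [0,-36,30]
    - [0,-48,40]
    - [0,-52,42]
  twist: [0,0,0,0,0]

```text
clock: 14.07
position: [0.5057, 0.0175, 0.1713]
ee_rot: [0.41, 0.576, -0.411, 0.575]
ft_force: [0.2, -0.3, 0.2]
grip_width: 0.298
```

send_rows:
  grip: [255,255,255,255,255]
  offset:
    - [0,0,0]
    - [0,0,0]
    - [0,0,0]
    - [0,0,0]
    - [0,0,0]
  twist: [0,0,0,0,0]

```text
clock: 14.48
position: [0.5072, 0.0207, 0.1724]
ee_rot: [0.41, 0.577, -0.409, 0.576]
ft_force: [-0.1, -0.2, -1.3]
grip_width: -0.004
```

```bash
python3 - <<'E'
from h import *
plan([0.5433,0.0743,0.125])
shot('wrist','w16')
E
```

```text
t 14.48 pos [0.5072 0.0207 0.1724] hz -70.76 off [ 47.4  51.7 -38.6] twist 0 F [-0.05 -0.23 -1.26] M [-0.017  0.006 -0.007] g -0.004 j [ 0.53  0.18 -0.73  1.81  0.13  1.19  0.1 ]
```

View pics/w16.png

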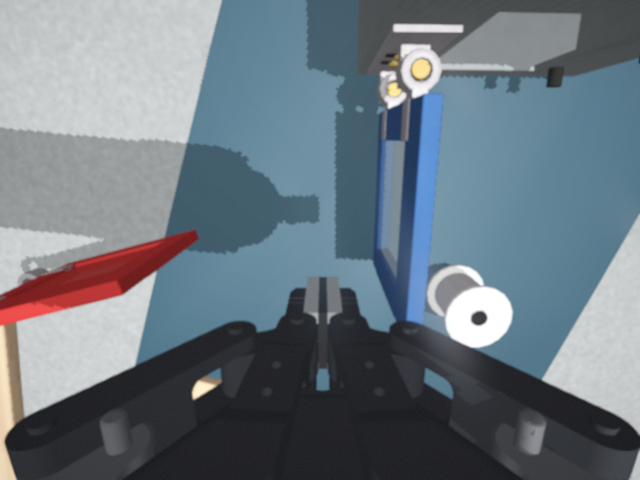

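send_rows:
  grip: [255,255,255,255,255]
  offset:
    - [20,0,0]
    - [40,0,0]
    - [47,4,0]
    - [47,10,0]
    - [47,16,0]
  twist: [0,0,0,0,0]

```text
clock: 14.95
position: [0.5229, 0.0256, 0.1259]
ee_rot: [0.41, 0.576, -0.41, 0.576]
ft_force: [0.7, 0.8, 0.3]
grip_width: -0.001
```

```bash
cat > st.py <<'E'
from h import *
import sys
p,R,o=pose(); H=np.array([.521,.138,p[2]]); e=R.T@(p-H)*1000
print('rel H tool y,z',e[1:].round(1)); plan([*p[:2],0.125])
if len(sys.argv)>1: shot('wrist',sys.argv[1])
E
python3 st.py w17
```

```text
rel H tool y,z [-35.2 106.8]
t 14.95 pos [0.5229 0.0256 0.1259] hz -70.82 off [ 0.9 -0.   0. ] twist 0 F [0.65 0.84 0.26] M [0.033 0.019 0.028] g -0.001 j [ 0.49  0.27 -0.71  1.83  0.2   1.11  0.05]
```

View pics/w17.png

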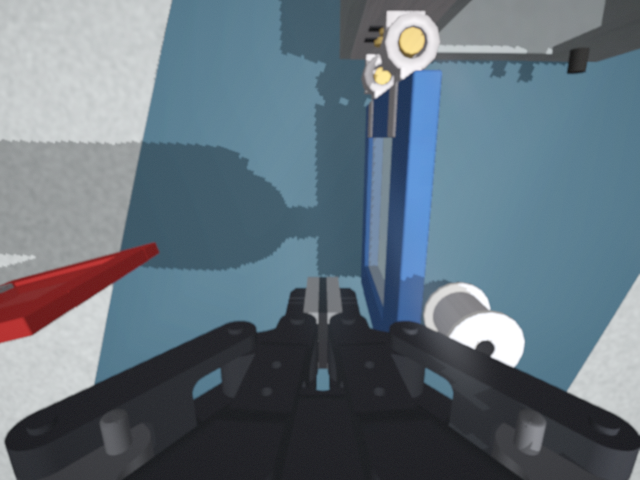

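send_rows:
  grip: [255,255,255,255,255]
  offset:
    - [0,7,0]
    - [0,15,0]
    - [0,23,0]
    - [0,31,0]
    - [0,38,0]
  twist: [0,0,0,0,0]

```text
clock: 15.42
position: [0.559, 0.0381, 0.1257]
ee_rot: [0.41, 0.576, -0.41, 0.576]
ft_force: [-1.0, -0.2, 0.4]
grip_width: -0.004
```

```bash
python3 st.py w18
```

```text
rel H tool y,z [  3.1 106.9]
t 15.42 pos [0.559  0.0381 0.1257] hz -70.82 off [ 0.7 -0.  -0. ] twist 0 F [-0.98 -0.19  0.39] M [-0.018  0.003  0.001] g -0.004 j [ 0.44  0.36 -0.7   1.73  0.25  1.14 -0.  ]
```

View pics/w18.png

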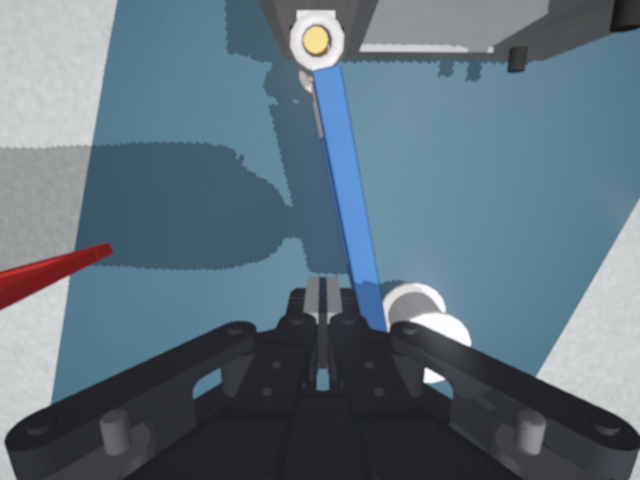

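send_rows:
  grip: [255,255,255,255,255]
  offset:
    - [0,8,-1]
    - [0,16,-2]
    - [0,24,-3.5]
    - [0,32,-6]
    - [0,39,-9]
  twist: [0,0,0,0,0]

```text
clock: 15.88
position: [0.5927, 0.0595, 0.1255]
ee_rot: [0.41, 0.576, -0.41, 0.576]
ft_force: [0.2, -0.1, -0.2]
grip_width: 0.004
```

send_rows:
  grip: [255,255,255,255,255]
  offset:
    - [0,7,-4]
    - [0,14,-8]
    - [0,20,-12]
    - [0,26,-17]
    - [0,32,-22]
  twist: [0,0,0,0,0]

```text
clock: 16.3
position: [0.6152, 0.091, 0.1255]
ee_rot: [0.41, 0.576, -0.41, 0.576]
ft_force: [-0.9, -0.3, 0.0]
grip_width: -0.001
```

```bash
python3 st.py w19
```

```text
rel H tool y,z [73.5 75.4]
t 16.3 pos [0.6152 0.091  0.1255] hz -70.82 off [ 0.5  0.  -0. ] twist 0 F [-0.87 -0.29  0.01] M [-0.005  0.072  0.024] g -0.001 j [ 0.3   0.49 -0.68  1.57  0.32  1.2  -0.11]
```

View pics/w19.png

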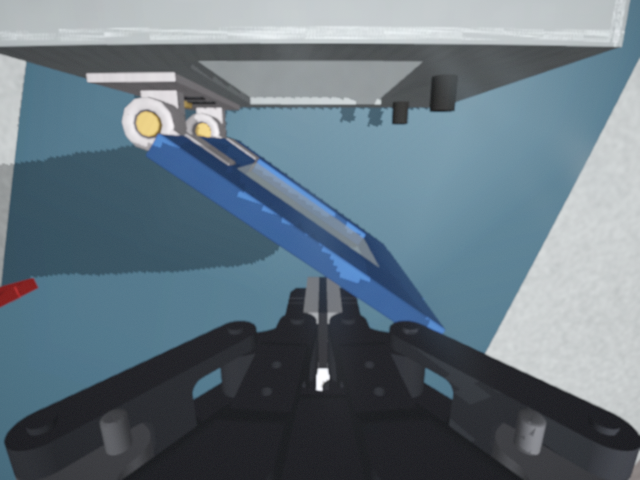

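send_rows:
  grip: [255,255,255,255,255]
  offset:
    - [0,4.5,-5.5]
    - [0,8.5,-11.5]
    - [0,13.5,-17.5]
    - [0,18,-23]
    - [0,22,-28]
  twist: [0,0,0,0,0]

```text
clock: 16.77
position: [0.6267, 0.1249, 0.1256]
ee_rot: [0.41, 0.576, -0.41, 0.576]
ft_force: [-0.6, -0.7, 0.1]
grip_width: 0.001
```

```bash
python3 st.py w20
```

```text
rel H tool y,z [95.5 47.1]
t 16.77 pos [0.6267 0.1249 0.1256] hz -70.81 off [ 0.6 -0.   0. ] twist 0 F [-0.59 -0.67  0.14] M [-0.037  0.037  0.048] g 0.001 j [ 0.23  0.53 -0.68  1.52  0.34  1.22 -0.16]
```

View pics/w20.png

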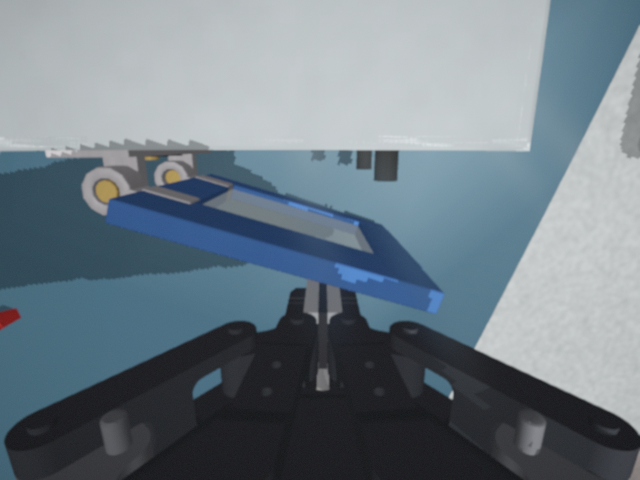

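send_rows:
  grip: [255,255,255,255,255]
  offset:
    - [0,2,-4.5]
    - [0,4,-9]
    - [0,5.5,-13]
    - [0,6.5,-16.5]
    - [0,7.5,-19.5]
  twist: [0,0,0,0,0]

```text
clock: 17.23
position: [0.6271, 0.1452, 0.1255]
ee_rot: [0.41, 0.576, -0.41, 0.576]
ft_force: [-0.1, 0.2, 0.3]
grip_width: 0.003
```

send_rows:
  grip: [255,255,255,255,255]
  offset:
    - [0,0,-1.5]
    - [0,0,-3]
    - [0,0,-4.5]
    - [0,0,-6]
    - [0,0,-7]
  twist: [0,0,0,0,0]

```text
clock: 17.65
position: [0.6248, 0.1515, 0.1255]
ee_rot: [0.41, 0.576, -0.41, 0.576]
ft_force: [0.6, -0.8, -0.4]
grip_width: -0.002
```

```bash
python3 st.py w21
```

```text
rel H tool y,z [102.5  21.4]
t 17.65 pos [0.6248 0.1515 0.1255] hz -70.83 off [ 0.5 -0.  -0. ] twist 0 F [ 0.64 -0.81 -0.43] M [-0.02  -0.055  0.026] g -0.002 j [ 0.19  0.54 -0.68  1.51  0.35  1.22 -0.21]
```

View pics/w21.png

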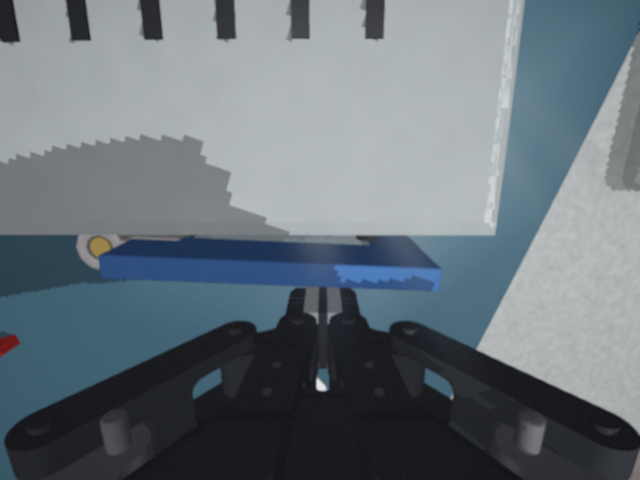

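send_rows:
  grip: [255,255,255,255,255]
  offset:
    - [0,0,-0.8]
    - [0,0,-1.6]
    - [0,0,-2.4]
    - [0,0,-3]
    - [0,0,-3.6]
  twist: [0,0,0,0,0]

```text
clock: 18.12
position: [0.6237, 0.1549, 0.1255]
ee_rot: [0.41, 0.576, -0.41, 0.576]
ft_force: [1.1, 0.4, 0.6]
grip_width: -0.003
```

send_rows:
  grip: [255,255,255,255,255]
  offset:
    - [0,0,-0.3]
    - [0,0,-0.6]
    - [0,0,-0.9]
    - [0,0,-1.2]
    - [0,0,-1.5]
  twist: [0,0,0,0,0]

```text
clock: 18.53
position: [0.6232, 0.1561, 0.1255]
ee_rot: [0.41, 0.576, -0.41, 0.576]
ft_force: [1.0, -0.9, 0.3]
grip_width: 0.003
```

```bash
python3 st.py w22
```

```text
rel H tool y,z [102.5  16.4]
t 18.53 pos [0.6232 0.1561 0.1255] hz -70.83 off [ 0.5 -0.  -0. ] twist 0 F [ 0.99 -0.87  0.25] M [-0.3   -0.17  -0.059] g 0.003 j [ 0.19  0.54 -0.68  1.51  0.35  1.22 -0.21]
```

View pics/w22.png

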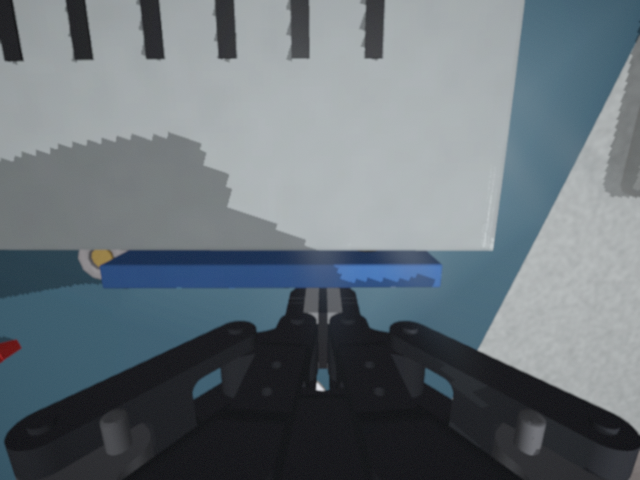

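send_rows:
  grip: [255,255,255,255,255]
  offset:
    - [0,0,-0.1]
    - [0,0,-0.2]
    - [0,0,-0.3]
    - [0,0,-0.4]
    - [0,0,-0.5]
  twist: [0,0,0,0,0]

```text
clock: 19.0
position: [0.6232, 0.1562, 0.1255]
ee_rot: [0.41, 0.576, -0.41, 0.576]
ft_force: [1.3, -3.0, 0.7]
grip_width: 0.003
```

```bash
python3 st.py
```

```text
rel H tool y,z [102.5  16.4]
t 19.0 pos [0.6232 0.1562 0.1255] hz -70.85 off [ 0.5  0.  -0. ] twist 0 F [ 1.27 -3.02  0.71] M [-0.722 -0.272 -0.027] g 0.003 j [ 0.18  0.54 -0.68  1.51  0.35  1.22 -0.22]
```

send_rows:
  grip: [255,255,255,255,255]
  offset:
    - [0,0,1]
    - [0,0,5]
    - [0,0,15]
    - [0,0,30]
    - [0,0,45]
  twist: [0,0,0,0,0]

```text
clock: 19.42
position: [0.6382, 0.1127, 0.1255]
ee_rot: [0.41, 0.576, -0.41, 0.576]
ft_force: [-0.3, -0.5, 0.1]
grip_width: -0.002
```

send_rows:
  grip: [255,255,255,255,255]
  offset:
    - [-20,0,10]
    - [-50,0,20]
    - [-80,0,40]
    - [-100,0,60]
    - [-100,0,60]
  twist: [0,0,0,0,0]

```text
clock: 19.83
position: [0.661, 0.0507, 0.2303]
ee_rot: [0.413, 0.572, -0.411, 0.577]
ft_force: [1.0, -0.8, 0.4]
grip_width: 0.002
```

send_rows:
  grip: [255,255,255,255,255]
  offset:
    - [0,0,0]
    - [0,0,0]
    - [0,0,0]
    - [0,0,0]
    - [0,0,0]
  twist: [0,0,0,0,0]

```text
clock: 20.25
position: [0.657, 0.0581, 0.2247]
ee_rot: [0.409, 0.577, -0.41, 0.576]
ft_force: [0.4, 0.1, -0.5]
grip_width: 0.001
```

```bash
python3 st.py w23; python3 - <<'E'
from h import *
for n in ("scene","top"): shot(n,n[0]+'23')
for t in ["spool","cleaner","rover"]: print(t,[(round(r['score'],2),np.round(r['position'],1).tolist()) for r in viewer.spot_point(t,"top")][:2])
E
python3 crop.py pics/s23.png 380 180 560 330 4 pics/s23c.png
```

```text
rel H tool y,z [102.1 120.3]
t 20.25 pos [0.657  0.0581 0.2247] hz -70.76 off [99.7  0.1  0. ] twist 0 F [ 0.36  0.1  -0.47] M [0.051 0.003 0.002] g 0.001 j [ 0.31  0.5  -0.67  1.34  0.3   1.41 -0.01]
spool [(0.67, [275.5, 160.4])]
cleaner [(0.85, [165.9, 281.5])]
rover [(0.91, [397.8, 148.1])]
```

View pics/w23.png

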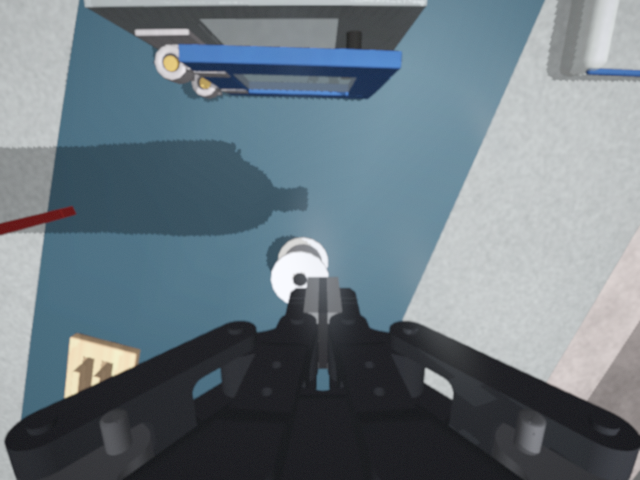

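View pics/s23c.png

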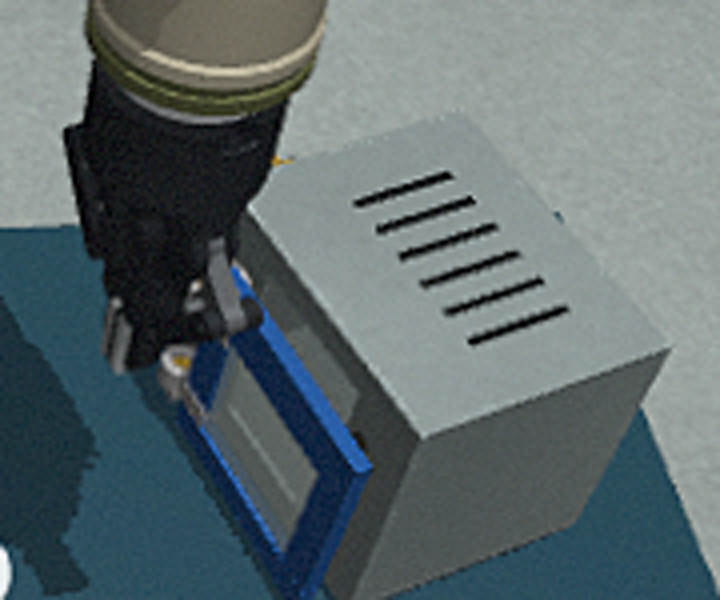

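```bash
python3 crop.py pics/w23.png 140 0 440 110 2.6 pics/w23c.png; python3 - <<'E'
from h import *
im,d,c=load('w23'); p,R,o=pose()
b=im.astype(int); D=b[...,0]-b[...,2]; g=D
for u in (190,230,270,310,340,380,395): print(u,[ (r,int(b[r,u,0]),int(D[r,u])) for r in range(38,76,2)])
E
```

```text
190 [(38, 88, 1), (40, 84, 0), (42, 86, 1), (44, 145, 68), (46, 190, 111), (48, 191, 111), (50, 192, 112), (52, 192, 111), (54, 191, 111), (56, 191, 112), (58, 192, 111), (60, 186, 108), (62, 129, 79), (64, 76, 47), (66, 80, 41), (68, 123, 12), (70, 102, 1), (72, 98, 1), (74, 103, 0)]
230 [(38, 139, 7), (40, 139, 7), (42, 140, 6), (44, 148, 21), (46, 184, 94), (48, 195, 113), (50, 195, 112), (52, 195, 112), (54, 196, 113), (56, 196, 115), (58, 196, 115), (60, 198, 115), (62, 168, 100), (64, 87, 55), (66, 80, 49), (68, 79, 46), (70, 79, 47), (72, 79, 47), (74, 83, 44)]
270 [(38, 144, 9), (40, 144, 9), (42, 145, 8), (44, 146, 8), (46, 157, 49), (48, 194, 111), (50, 197, 114), (52, 197, 112), (54, 196, 114), (56, 197, 114), (58, 197, 113), (60, 199, 115), (62, 193, 112), (64, 139, 84), (66, 81, 48), (68, 82, 49), (70, 83, 46), (72, 83, 48), (74, 97, 35)]
310 [(38, 147, 8), (40, 148, 9), (42, 148, 9), (44, 147, 9), (46, 149, 13), (48, 188, 87), (50, 199, 113), (52, 198, 112), (54, 199, 112), (56, 199, 113), (58, 200, 114), (60, 201, 113), (62, 202, 115), (64, 181, 105), (66, 109, 63), (6
[... 208 characters left out ...]
204, 116), (60, 205, 116), (62, 206, 117), (64, 200, 115), (66, 148, 91), (68, 83, 52), (70, 84, 51), (72, 82, 49), (74, 82, 51)]
380 [(38, 76, 5), (40, 77, 5), (42, 78, 5), (44, 76, 4), (46, 76, 4), (48, 81, 8), (50, 162, 87), (52, 200, 115), (54, 202, 115), (56, 203, 116), (58, 204, 117), (60, 206, 119), (62, 207, 119), (64, 207, 119), (66, 194, 114), (68, 116, 74), (70, 81, 48), (72, 79, 49), (74, 80, 51)]
395 [(38, 76, 6), (40, 77, 4), (42, 77, 5), (44, 78, 5), (46, 95, 15), (48, 135, 35), (50, 156, 61), (52, 198, 115), (54, 202, 116), (56, 203, 117), (58, 204, 117), (60, 205, 117), (62, 206, 117), (64, 208, 118), (66, 201, 117), (68, 143, 89), (70, 84, 50), (72, 117, 46), (74, 158, 46)]
```

View pics/w23c.png

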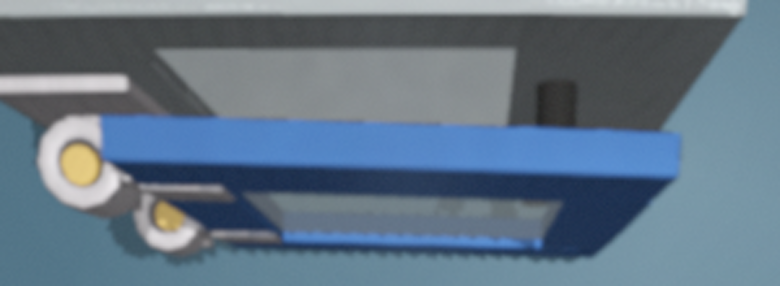

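```bash
cat > dang.py <<'E'
from h import *
import sys
im,d,c=shot('wrist',sys.argv[1]); p,R,o=pose()
b=im.astype(int); D=b[...,0]-b[...,2]
# outer-top edge: transition from bright rail top (B>180) to dark front face, searched within blue
E=[];F=[]
for u in range(int(sys.argv[2]),int(sys.argv[3]),4):
    col=b[:,u,0]*(D[:,u]>60); r=np.nonzero((col>165))[0]
    r=r[r<120]
    if len(r)>5: E.append((u,r.max()+.5)); F.append((u,r.min()-.5))
E=np.array(E);F=np.array(F)
for nm,Q in(('outer',E),('inner',F)):
    W=(R.T@(atz(Q,c,.145)-np.array([.521,.138,.145])).T).T*1000
    f=np.polyfit(W[:,1],W[:,2],1); print(nm,len(Q),'tool-frame slope deg',np.degrees(np.arctan(f[0])).round(2),'z at hinge',f[1].round(1),'z at y=148',np.polyval(f,148).round(1),'enc-head corr',round(289.4-360-hz(),2))
print(o['clock'])
E
python3 dang.py w24 190 396
```

```text
outer 52 tool-frame slope deg 2.47 z at hinge 10.4 z at y=148 16.8 enc-head corr 0.21
inner 52 tool-frame slope deg 1.59 z at hinge -5.1 z at y=148 -1.0 enc-head corr 0.21
20.6
```

send_rows:
  grip: [255,255,255,255,255]
  offset:
    - [0,0,0]
    - [0,0,0]
    - [0,0,0]
    - [0,0,0]
    - [0,0,0]
  twist: [0,0,0,0,0]

```text
clock: 21.02
position: [0.6575, 0.0575, 0.2255]
ee_rot: [0.41, 0.576, -0.41, 0.576]
ft_force: [-0.1, 0.4, -0.5]
grip_width: 0.0
```

```bash
python3 dang.py w25 190 396
```

```text
outer 52 tool-frame slope deg 2.43 z at hinge 10.5 z at y=148 16.8 enc-head corr 0.22
inner 52 tool-frame slope deg 1.69 z at hinge -5.2 z at y=148 -0.8 enc-head corr 0.22
21.0667
```

send_rows:
  grip: [255,255,255,255,255]
  offset:
    - [20,0,-15]
    - [45,0,-30]
    - [70,0,-50]
    - [95,0,-65]
    - [100,0,-68]
  twist: [0,0,0,0,0]

```text
clock: 21.48
position: [0.6319, 0.1245, 0.1215]
ee_rot: [0.407, 0.579, -0.41, 0.575]
ft_force: [-1.8, 0.1, -0.1]
grip_width: -0.004
```

send_rows:
  grip: [255,255,255,255,255]
  offset:
    - [0,0,-7]
    - [0,0,-14]
    - [0,0,-20]
    - [0,0,-22]
    - [0,0,-24]
  twist: [0,0,0,0,0]

```text
clock: 21.9
position: [0.6279, 0.1446, 0.1268]
ee_rot: [0.41, 0.576, -0.409, 0.577]
ft_force: [-0.1, -0.2, -0.3]
grip_width: 0.001
```

```bash
python3 st.py w26
```

```text
rel H tool y,z [103.2  28.9]
t 21.9 pos [0.6279 0.1446 0.1268] hz -70.84 off [ 1.8 -0.  -0. ] twist 0 F [-0.06 -0.25 -0.29] M [ 0.008 -0.04  -0.045] g 0.001 j [ 0.2   0.54 -0.68  1.5   0.35  1.22 -0.19]
```

send_rows:
  grip: [255,255,255,255,255]
  offset:
    - [0,0,-2.5]
    - [0,0,-5]
    - [0,0,-7]
    - [0,0,-8.5]
    - [0,0,-9.5]
  twist: [0,0,0,0,0]

```text
clock: 22.37
position: [0.6241, 0.1537, 0.1255]
ee_rot: [0.41, 0.576, -0.41, 0.576]
ft_force: [1.1, 0.3, -0.5]
grip_width: 0.001
```

send_rows:
  grip: [255,255,255,255,255]
  offset:
    - [0,0,-0.5]
    - [0,0,-1]
    - [0,0,-1.5]
    - [0,0,-2]
    - [0,0,-2.4]
  twist: [0,0,0,0,0]

```text
clock: 22.78
position: [0.6234, 0.1556, 0.1255]
ee_rot: [0.41, 0.576, -0.41, 0.576]
ft_force: [-0.4, 0.1, 0.5]
grip_width: 0.002
```

```bash
python3 st.py w27
```

```text
rel H tool y,z [102.5  17. ]
t 22.78 pos [0.6234 0.1556 0.1255] hz -70.84 off [ 0.5 -0.  -0. ] twist 0 F [-0.41  0.1   0.53] M [-0.069 -0.068 -0.029] g 0.002 j [ 0.19  0.54 -0.68  1.51  0.35  1.22 -0.21]
```

Now touch very lightly, hold, and back off slowly.

send_rows:
  grip: [255,255,255,255,255]
  offset:
    - [0,0,-0.2]
    - [0,0,-0.4]
    - [0,0,-0.5]
    - [0,0,-0.6]
    - [0,0,-0.6]
  twist: [0,0,0,0,0]

```text
clock: 23.25
position: [0.6232, 0.1561, 0.1255]
ee_rot: [0.41, 0.576, -0.41, 0.576]
ft_force: [0.9, -1.2, -0.1]
grip_width: 0.0
```

send_rows:
  grip: [255,255,255,255,255]
  offset:
    - [0,0,0.1]
    - [0,0,0.2]
    - [0,0,0.3]
    - [0,0,0.4]
    - [0,0,0.5]
  twist: [0,0,0,0,0]

```text
clock: 23.67
position: [0.6233, 0.1559, 0.1255]
ee_rot: [0.41, 0.576, -0.41, 0.576]
ft_force: [-0.2, -0.7, 0.4]
grip_width: -0.002
```

send_rows:
  grip: [255,255,255,255,255]
  offset:
    - [0,0,0.1]
    - [0,0,0.2]
    - [0,0,0.3]
    - [0,0,0.4]
    - [0,0,0.5]
  twist: [0,0,0,0,0]

```text
clock: 24.08
position: [0.6235, 0.1553, 0.1255]
ee_rot: [0.41, 0.576, -0.41, 0.576]
ft_force: [-0.3, -0.4, 0.2]
grip_width: -0.001
```

```bash
python3 st.py w28
```

```text
rel H tool y,z [102.5  17.3]
t 24.08 pos [0.6235 0.1553 0.1255] hz -70.82 off [ 0.5  0.  -0. ] twist 0 F [-0.26 -0.4   0.17] M [-0.003 -0.042  0.031] g -0.001 j [ 0.19  0.54 -0.68  1.51  0.35  1.22 -0.21]
```

View pics/w28.png

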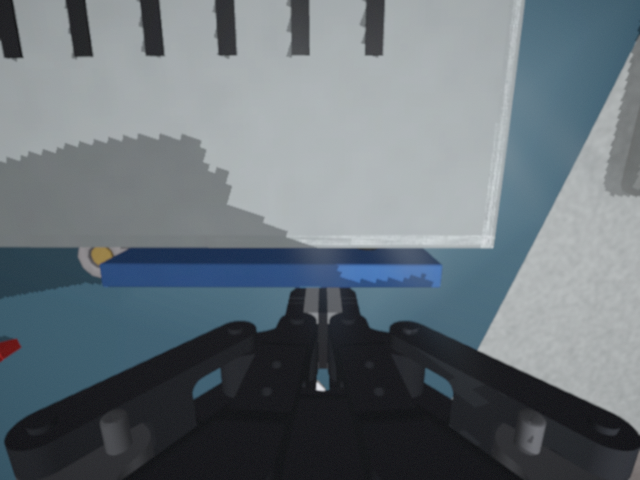

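send_rows:
  grip: [255,255,255,255,255]
  offset:
    - [0,0,0.5]
    - [0,0,1.5]
    - [0,0,6]
    - [0,0,18]
    - [0,0,35]
  twist: [0,0,0,0,0]

```text
clock: 24.55
position: [0.6349, 0.1226, 0.1256]
ee_rot: [0.409, 0.577, -0.409, 0.577]
ft_force: [-0.4, -0.0, -0.2]
grip_width: 0.001
```

send_rows:
  grip: [255,255,255,255,255]
  offset:
    - [-15,0,15]
    - [-45,0,30]
    - [-75,0,45]
    - [-100,0,65]
    - [-100,0,65]
  twist: [0,0,0,0,0]

```text
clock: 24.97
position: [0.6599, 0.055, 0.2312]
ee_rot: [0.413, 0.572, -0.41, 0.578]
ft_force: [0.6, -0.9, 0.0]
grip_width: -0.0
```

send_rows:
  grip: [255,255,255,255,255]
  offset:
    - [0,0,0]
    - [0,0,0]
    - [0,0,0]
    - [0,0,0]
    - [0,0,0]
  twist: [0,0,0,0,0]

```text
clock: 25.38
position: [0.6558, 0.0615, 0.2246]
ee_rot: [0.409, 0.577, -0.41, 0.576]
ft_force: [0.0, -0.6, 1.1]
grip_width: -0.0
```

```bash
python3 st.py; python3 dang.py w29 190 396;python3 dang.py w30 190 396; python3 crop.py pics/w30.png 140 0 440 110 2.6 pics/w30c.png
```

```text
rel H tool y,z [102.1 116.7]
t 25.38 pos [0.6558 0.0615 0.2246] hz -70.76 off [99.6  0.1  0. ] twist 0 F [ 0.05 -0.58  1.07] M [0.035 0.053 0.005] g -0.0 j [ 0.31  0.49 -0.67  1.34  0.3   1.41 -0.02]
outer 52 tool-frame slope deg 2.24 z at hinge 9.7 z at y=148 15.5 enc-head corr 0.18
inner 52 tool-frame slope deg 1.05 z at hinge -5.3 z at y=148 -2.6 enc-head corr 0.18
25.4333
outer 52 tool-frame slope deg 2.25 z at hinge 9.8 z at y=148 15.6 enc-head corr 0.18
inner 52 tool-frame slope deg 1.01 z at hinge -5.2 z at y=148 -2.6 enc-head corr 0.18
25.4833
```

View pics/w30c.png

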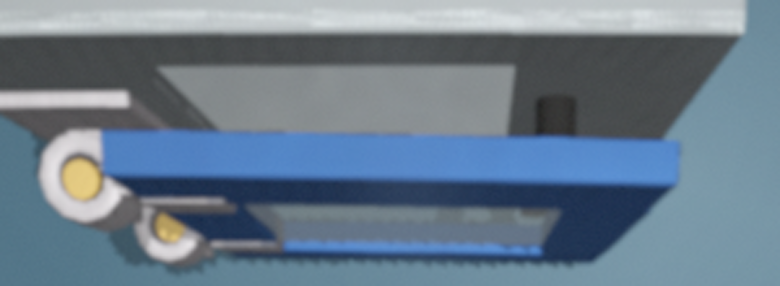

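```bash
python3 - <<'E'
from h import *
o=monitor.get_obs(); print(o['clock'],o['ft_force'].round(2)); print(manip.hand_in())
E
```

```text
25.4833 [-0.23 -0.44 -0.09]
the job is handed in; nothing more can be done
None
```

The blue door hangs on both hinge pins and is shut to within about 3 mm of the rubber stops. I handed the job in at 25.5 s of the 72 s allowed.

- **Hanging:** I took the door out of its stand by the top rail. The wrist camera looks straight down the knuckle bore, so I used it to line the knuckles up with the pins. I then let the door down in small steps until it rested on the shoulders. The force sensor read about 6 N when it seated, and nothing before that.
- **Shutting:** I pushed the door round from outside with closed fingers. After the first push it sprang back and stood still about 4–6 mm off the stops. I pushed again, touching lightly, and backed off slowly.

**Last checks:**
- **Door:** Both pins show in the knuckles. Two pictures 0.05 s apart gave the same position.
- **How far it is shut:** The rail's inner edge puts the free edge about 2.6 mm off the stops; the allowance is 10 mm. The rail's outer edge disagrees: it read about 2.2° open against 1.0° for the inner edge, which would be about 6 mm. I trusted the inner edge because it agrees with the picture.
- **Robot:** It touches nothing, and no force reading between moves passed about 7 N.
- **Bystanders:** After the first shutting push, the spool and cleaner were within about 1.5 pixels of their first spots in the top view. The rover read 3.7 pixels (about 7 mm) off, which I put down to noise in the detection because the arm never went near it. I did not check them again after the second push.

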